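# Hold the tessera case lid at its balance point

## Task

Take the marble cube off the lid of the oak tessera case and set it down in the middle of the porcelain saucer. Then grip the lid by its front tab, swing it up gently to the upright point where it balances on its hinge and would fall neither way, and finish while still gripping the tab and holding the lid there at rest, so that its stay can be screwed on. Do not let the lid drop or go over backwards, and leave the saucer and the other things where they are.

Things in the scene. Friction and masses are not known exactly. Their poses are not given: they have to be found in the camera images.
- lid (a joint): Hinge angle of the case lid in rad: 0 lid shut and level, grows as it opens, 1.571 the lid plate stands upright and balances on its hinge (its weight is symmetric about the plate's mid-plane); below that it falls shut, beyond that it falls over backwards to a stop at 2.3. The hinge is nearly free; the lid weighs 0.2 to 0.45 kg.
- lid_hinge (a point): Point on the lid's hinge axis, midway along it, 56 mm above the work surface, at the rear rim of the case. Its axes turn with the lid: with the lid shut, x points horizontally from the tab to the hinge (rearwards), y along the hinge axis, z up. Opening is a positive turn about y. The case is a low open oak box fixed to the bench, 140 mm deep (x), 200 mm wide (y), 50 mm high; the hinge lies 78 mm behind its middle.
- lid_tab (a point): Point at which to grip the lid's tab, at mid-thickness; axes as lid_hinge. The lid is an oak plate 12 mm thick, 200 mm wide, reaching from 6 to 151 mm from the hinge axis; from the middle of its front edge a flat tongue (the tab), 26 mm wide in y and 12 mm thick, sticks out 55 mm. This point lies 186 mm from the hinge axis, 35 mm out from the plate's front edge and 20 mm from the tab's end; with the lid shut it overhangs the bench in front of the case, 56 mm up.
- cube_center (a point): Centre of the loose pink marble cube, 38 mm edge, 0.15 kg, which starts lying flat on top of the shut lid (lid top 62 mm above the bench); its axes are square to the faces, z up.
- saucer_in (a point): Middle of the flat inner floor of the round white porcelain saucer, a shallow plate 124 mm across the rim and 20 mm high, lying loose on the bench, left or right of the case; z up.
- smalti: Bystander: flat irregular bronze-coloured glass chunk about 55 x 45 x 22 mm lying on the bench on the side of the case away from the saucer; origin at the centre of its underside.
- jar: Bystander: closed round jar, 60 mm across and 75 mm high, standing behind the case on the left; origin at the centre of its underside.
- spatula: Bystander: hand spatula 200 mm long lying behind the case on the right; its origin lies on it, at the bench.
Not all that is in view belongs to the job. Leave any black or blue look-alike of the part that bears saucer_in alone.

How it is judged:
By the outcome, as a careful person would: the job done as asked, in the order asked, and still so for the second after the job is handed in, while the arm keeps its last pose, push and grip.
It also fails if it takes over 58 s, if anything falls off the work surface, if the arm or the gripper's body presses on something with over 40 N, if the wrist force passes 120 N, or if a joint passes its speed limit or range.

## Robot

A 6-joint arm with a two-finger parallel gripper is mounted at the origin on the work surface. World frame = base frame: x ahead of the robot, y to its left, z up, the work surface at z = 0. Lengths are in m, angles in rad, forces in N, time in s.
With the tool pointing down it reaches from about 0.35 to 0.95 m from the base axis. Payload 17.4 kg.
Tool frame: the origin (TCP) lies midway between the tips of the shut fingers; the grasp point (between the pads) lies 19 mm behind it; x points along the fingers, y is the direction in which the jaws open and shut, and the axes are right-handed (so a half turn about x gives the same grasp; the last joint's range is limited). The gripper opens to 93 mm and grips with 3 to 60 N. Pads are 15 mm wide; open, the fingers measure 128 mm over their backs; the gripper's body (75 mm by 188 mm) begins 65 mm behind the grasp point.
Start: joints at [1.094, 0.116, 1.442, -0, 1.584, -0.038], TCP at [0.287, 0.611, 0.219] pointing down, gripper open.
Joint ranges: [-2.83, 2.83], [-0.83, 2.19], [0.07, 2.5], [-1.14, 4.28], [0.01, 3], [-2.97, 2.97]. Speed limits (rad/s): [1.89, 1.89, 2.22, 3.14, 3.14, 3.14].

## Interface

Orientations are given as a unit quaternion [w, x, y, z].
In Python, from bench import * gives the robot as it stands.
- The arm moves only by the tool servo_tool, never from a script. Its argument "increments" is a list of rows, each an object of numbers: "x", "y", "z": the shift along the tool's x, y, z in m; "wx", "wy", "wz": the turn, a rotation vector about the tool's x, y, z in rad; "claw": the finger opening in m, from 0 to 0.093. A call has 1 to 8 rows; each row is the pose to reach, as a shift and turn from the pose commanded when the call began, along the tool's axes at that moment; what a row does not reach only later rows make up. A row lasts 1/8 s, in which the tool goes at most 62.5 mm and 10.7 degrees, less where a joint would pass 70% of its speed; a pose out of reach is approached as far as the arm can. A call with a gripper value outside its range is refused whole. The fingers move at their own pace and stop on an object; "newtons" is the grip in N (left out, the last holds). Time passes only in rows, so rows that repeat a pose let the fingers close. It gives the time, the measured TCP pose, the force and the opening at its end, in the units of the state.
- get_obs(): the state, without advancing time (a new reading comes with each control period).
- grab_frame(name): name is "side" or "top" or "wrist"; returns a dict with "pixels" (400x640x3 uint8, red, green, blue), "depth" (400x640 float32, m along the optical axis (not along the pixel's ray), 0 where there is no reading), "intrinsics" (3x3 intrinsics, pixels), "k1" (the pictures are not rectified: a ray, as slopes to the right and down, at radius r is drawn at 1 + k1 r^2 times it, then the intrinsics apply), "position" and "attitude" of the camera in the world; the wrist camera has in their place "T_tool_cam" (4x4, takes a point from camera to tool coordinates, whose origin is the TCP and whose axes are the tool frame's). Camera axes: x right, y down, z forward; pixel columns grow to the right and rows downward; lengths in m; the calibration is good to about 2 mm. A picture is of the moment at which its call begins: read the wrist's pose just before it.
- finish_job(): hands the job in, once; it reports no verdict.
The state is a dict: "t": time; "joint_pos": joint angles; "dq": joint speeds; "joint_efforts": joint torques, N m; "tool_pos": TCP position; "ee_rot": TCP orientation; "ft_force": force on the tool from outside, world axes, zero at the start; "torque": the same for the moment, N m; "gripper_width": opening from 0.0 (shut) to 1.0 (fully open).
Only numpy, scipy, OpenCV 4.12 (cv2) and the standard library are available. Lean on these libraries where they do the work, as an engineer would, in place of code of your own. Each camera call takes 0.05 s, during which the arm holds its last target.

## Working session

There is one attempt and no reset: what is moved stays moved. The work goes in short steps, Python scripts to look and compute and a tool call to move; the robot and the scene stay as the last step left them, time stands still between calls to the robot, and variables do not carry over. Pictures are saved under pics/ and viewed, and the job is handed in when it is done.

Besides the shell and the picture viewer there is one more tool, called after ">>>" by a JSON object that holds its "method" and its "body", one argument or row to a line. servo_tool: Moves the arm, as the interface text tells. Its arguments: {"type":"object","properties":{"increments":{"type":"array"},"newtons":{"type":"number"}},"required":["increments"]}

```bash
ls; mkdir -p pics; python3 - <<'E'
from bench import *
import cv2,pickle
o=get_obs();print({k:(v if not hasattr(v,'round') else v) for k,v in o.items()})
F={}
for n in ["side","top","wrist"]:
    f=grab_frame(n);F[n]=f
    cv2.imwrite(f"pics/{n}0.png",f["pixels"][:,:,::-1])
    print(n,f["intrinsics"],f["k1"],f.get("position"),f.get("attitude"),f.get("T_tool_cam"))
F['obs']=o
pickle.dump(F,open("f0.pkl","wb"))
E
```

```text
pics
{'t': 0.0, 'joint_pos': array([ 1.09419237e+00,  1.16502857e-01,  1.44225610e+00,  2.03100826e-05,
        1.58401140e+00, -3.77659094e-02]), 'dq': array([-0.00029697,  0.00077092,  0.00108281,  0.00033675, -0.0005424 ,
        0.00083926]), 'joint_efforts': array([ 5.10230588e-03, -7.21278763e+01, -6.22591424e+01,  7.81993009e-02,
        2.37551954e-02, -9.99041276e-05]), 'tool_pos': array([0.28668751, 0.6108685 , 0.2178995 ]), 'ee_rot': array([ 0.69004029,  0.15350973,  0.69026599, -0.15431145]), 'ft_force': array([ 0.33972352,  0.59107361, -0.78795173]), 'torque': array([-0.03826684,  0.02690061,  0.00610838]), 'gripper_width': 0.9972254520435071}
side [[371.70773855   0.         316.86608077]
 [  0.         371.70773855 198.41964647]
 [  0.           0.           1.        ]] -0.08888422882666931 [ 0.28103581 -0.78891349  0.63073508] [-0.4444739   0.88271129 -0.13479907  0.07136481] None
top [[385.07514858   0.         316.97737633]
 [  0.         385.07514858 205.1531512 ]
 [  0.           0.           1.        ]] 0.020411194563207613 [ 0.31146046 -0.08378303  0.96745045] [-0.08579277  0.73827474 -0.66395728  0.0821629 ] None
wrist [[305.03744775   0.         318.31037757]
 [  0.         305.03744775 202.00898382]
 [  0.           0.           1.        ]] -0.03008915713884064 None None [[-5.54993173e-04 -2.38345794e-01  9.71180197e-01 -1.66332067e-01]
 [ 9.99999811e-01 -3.87408246e-04  4.76385272e-04 -5.47088767e-04]
 [ 2.62698791e-04  9.71180278e-01  2.38345964e-01 -6.57843622e-02]
 [ 0.00000000e+00  0.00000000e+00  0.00000000e+00  1.00000000e+00]]
```

View pics/top0.png

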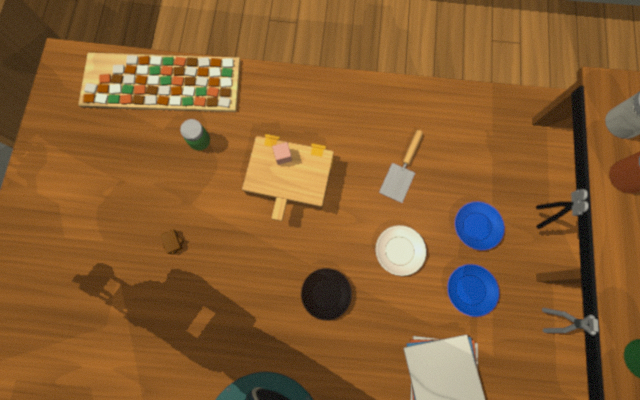

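View pics/side0.png

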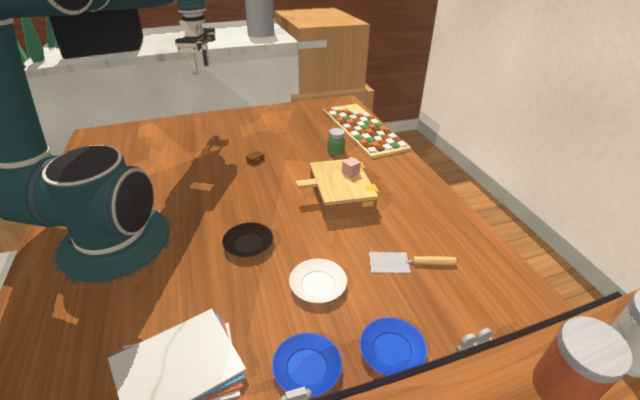

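View pics/wrist0.png

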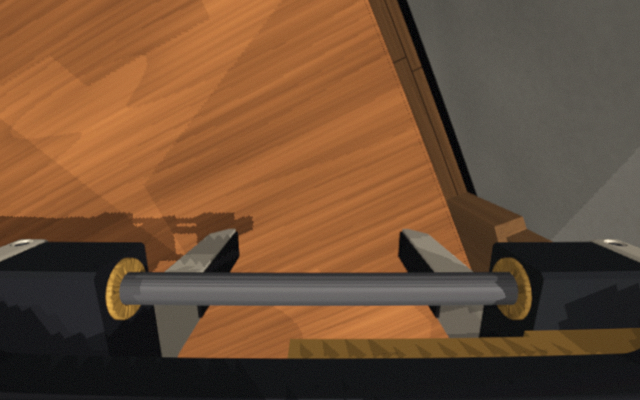

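The top view shows the pink cube at (282,152) on the lid, the tab at (279,208), hinges at (271,140) and (318,150), and the chunk at (173,242). Round dishes are white (401,250), black (327,294) and blue (479,226) and (473,290). The white one is the porcelain saucer, because the black and blue ones are excluded. Next I measure and take an enlarged crop.

```bash
cat > h.py <<'E'
import numpy as np,cv2
from scipy.spatial.transform import Rotation as R
def rot(q): return R.from_quat([q[1],q[2],q[3],q[0]])
def campose(f,obs=None):
    if f.get("position") is not None: return rot(f["attitude"]).as_matrix(),np.array(f["position"])
    T=np.array(f["T_tool_cam"]);Rt=rot(obs["ee_rot"]).as_matrix()
    return Rt@T[:3,:3],Rt@T[:3,3]+obs["tool_pos"]
def ray(f,uv,obs=None):
    K=f["intrinsics"];k=f["k1"]
    d=(np.atleast_2d(uv)-[K[0,2],K[1,2]])/K[0,0]
    p=cv2.undistortPoints(np.atleast_2d(np.array(uv,float))[:,None],K,np.array([k,0,0,0,0.]))[:,0]
    Rc,c=campose(f,obs)
    return c,np.c_[p,np.ones(len(p))]@Rc.T
def onplane(f,uv,z,obs=None):
    c,d=ray(f,uv,obs); return c+d*((z-c[2])/d[:,2])[:,None]
def proj(f,P,obs=None):
    Rc,c=campose(f,obs);q=(np.atleast_2d(P)-c)@Rc
    s=q[:,:2]/q[:,2:];r2=(s**2).sum(1,keepdims=True)
    s=s*(1+f["k1"]*r2);K=f["intrinsics"]
    return s*K[0,0]+[K[0,2],K[1,2]]
def comp(mask,uv):
    n,l,s,c=cv2.connectedComponentsWithStats(mask.astype(np.uint8))
    best=min((i for i in range(1,n) if s[i,4]>15),key=lambda i:np.hypot(*(c[i]-uv)))
    return l==best,c[best],s[best,4]
E
python3 - <<'E'
import pickle,numpy as np,cv2
from h import *
F=pickle.load(open('f0.pkl','rb'))
T=F['top'];S=F['side']
c=T['pixels'][110:280,230:450];cv2.imwrite('pics/crop1.png',cv2.resize(c,None,fx=3.6,fy=3.5,interpolation=2)[:,:,::-1])
c=S['pixels'][140:310,270:480];cv2.imwrite('pics/crop2.png',cv2.resize(c,None,fx=3.5,fy=3.5,interpolation=2)[:,:,::-1])
print(proj(T,[0,0,0]),proj(S,[0,0,0]))
for n,f,seeds in(('top',T,dict(cube=(282,152),saucer=(401,250),lid=(288,175))),('side',S,dict(cube=(351,167),saucer=(318,285),lid=(340,183)))):
    hsv=cv2.cvtColor(f['pixels'],cv2.COLOR_RGB2HSV)
    for k,(u,v) in seeds.items():
        print(n,k,hsv[v,u],f['pixels'][v,u],f['depth'][v,u])
print(onplane(T,[(401,250),(282,151),(279,217)],0.06), onplane(S,[(318,285),(351,163),(297,182)],0.06))
E
```

```text
[[261.95734052 437.70608808]] [[114.73244183 241.08919448]]
top cube [  9  96 228] [228 168 142] 0.92176247
top saucer [ 31  27 229] [228 229 205] 0.96670103
top lid [ 19 145 227] [227 180  98] 0.94718647
side cube [  8  96 165] [165 119 103] 1.0164623
side saucer [ 30   5 253] [253 253 248] 0.7968778
side lid [ 21 110 251] [251 220 143] 1.0113719
[[ 0.44398783 -0.2758979   0.06      ]
 [ 0.66073414  0.03447622  0.06      ]
 [ 0.49224205  0.02035985  0.06      ]] [[ 0.43259559 -0.32856231  0.06      ]
 [ 0.66729618  0.08469461  0.06      ]
 [ 0.48765349  0.03396831  0.06      ]]
```

View pics/crop1.png

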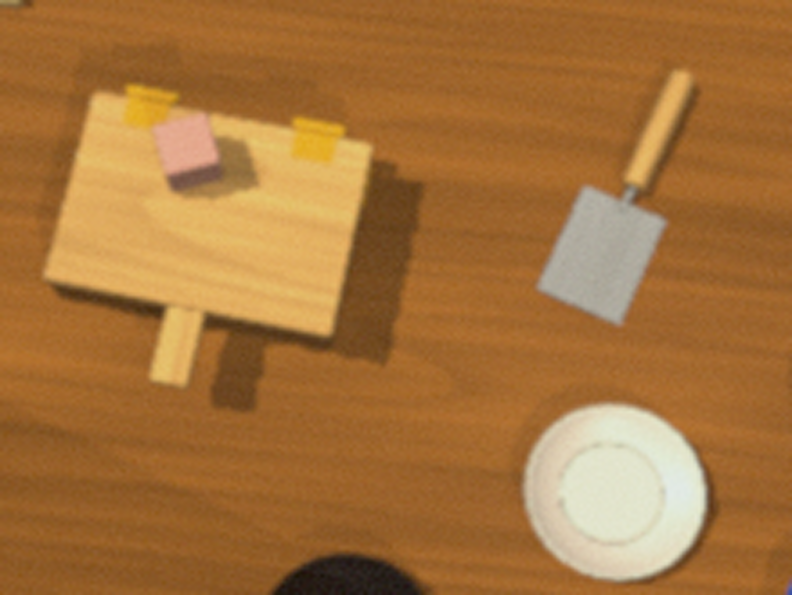

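View pics/crop2.png

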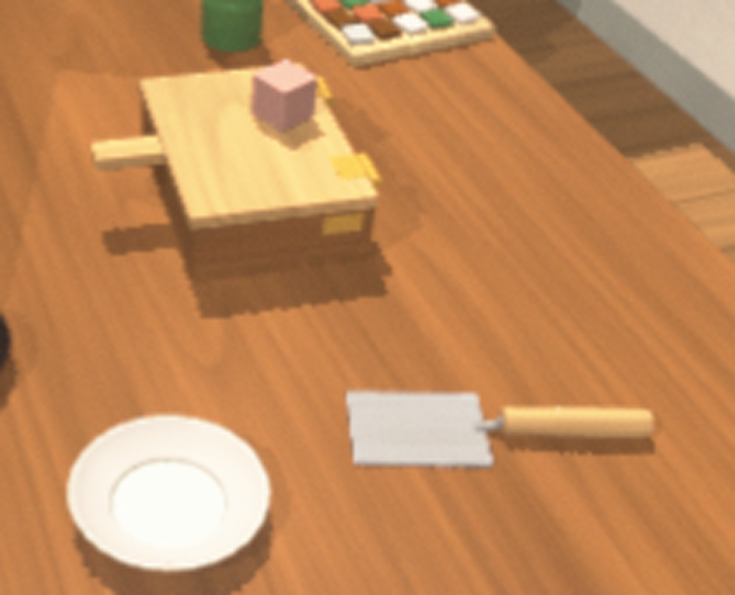

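The crops confirm a white saucer with a flat inner floor, a pink cube on the lid and the tab in front. Now I'll measure them precisely.

```bash
cat > m.py <<'E'
import pickle,numpy as np,cv2
from h import *
F=pickle.load(open('f0.pkl','rb'))
T=F['top'];S=F['side']
def hsv(f): return cv2.cvtColor(f['pixels'],cv2.COLOR_RGB2HSV).astype(int)
for n,f,lid,sau,cube in(('top',T,(288,175),(401,250),(282,151)),('side',S,(340,185),(318,285),(351,167))):
    h=hsv(f);H,s,v=h[...,0],h[...,1],h[...,2]
    # saucer
    m,c,a=comp((s<70)&(v>150),sau)
    cnt=max(cv2.findContours(m.astype(np.uint8),0,1)[0],key=len)
    P=onplane(f,cnt[:,0].astype(float),0.02)
    cc,r=cv2.minEnclosingCircle(P[:,:2].astype(np.float32))
    A=np.c_[2*P[:,:2],np.ones(len(P))];x=np.linalg.lstsq(A,(P[:,:2]**2).sum(1),rcond=None)[0]
    print(n,'saucer',cc,r,'fit',x[:2],np.sqrt(x[2]+x[0]**2+x[1]**2),a)
    # cube: pink
    px=f['pixels'].astype(int)
    m,c,a=comp((px[...,0]-px[...,1]>25)&(s<115)&((H<13)|(H>170)),cube)
    print(n,'cube',c,a)
    print(' depth cube pts')
    Y,X=np.nonzero(m);Z=f['depth'][m]
    Rc,o=campose(f);
    d=(ray(f,np.c_[X,Y].astype(float))[1]);W=o+d*Z[:,None]
    W=W[Z>0]
    top=W[np.abs(W[:,2]-W[:,2].max())<0.012]
    print('  z range',np.percentile(W[:,2],[2,50,98]),len(top),top.mean(0),cv2.minAreaRect(top[:,:2].astype(np.float32)))
    # lid
    m,c,a=comp((H>=16)&(H<=26)&(s<165)&(v>150),lid)
    out=f['pixels'].copy();out[m]=[255,0,255]
    u,vv=lid
    cv2.imwrite(f'pics/lid_{n}.png',cv2.resize(out[vv-60:vv+60,u-70:u+70],None,fx=5,fy=5,interpolation=0)[:,:,::-1])
    cnt=max(cv2.findContours(m.astype(np.uint8),0,1)[0],key=len)
    P=onplane(f,cnt[:,0].astype(float),0.062)
    print(' lid',a,cv2.minAreaRect(P[:,:2].astype(np.float32)))
    ap=cv2.approxPolyDP(cv2.convexHull(cnt),2.5,True)[:,0]
    print(np.c_[ap,onplane(f,ap.astype(float),0.062)].round(4))
E
python3 m.py
```

```text
top saucer (0.44996726512908936, -0.2835041880607605) 0.06214422360062599 fit [ 0.45004961 -0.28335927] 0.0604886050695823 1966
top cube [281.85294118 152.69117647] 272
 depth cube pts
  z range [0.07404805 0.09914435 0.10279503] 237 [0.64400282 0.03034164 0.09928464] ((0.6455795168876648, 0.031034626066684723), (0.03953464329242706, 0.035641834139823914), 22.40459632873535)
 lid 4250 ((0.5854353308677673, 0.01695331186056137), (0.20211105048656464, 0.2023686319589615), 83.99371337890625)
[[ 2.550e+02  1.370e+02  6.899e-01  1.065e-01  6.200e-02]
 [ 3.330e+02  1.510e+02  6.737e-01 -9.270e-02  6.200e-02]
 [ 3.210e+02  2.050e+02  5.321e-01 -7.710e-02  6.200e-02]
 [ 2.810e+02  2.200e+02  4.851e-01  1.440e-02  6.200e-02]
 [ 2.730e+02  2.190e+02  4.855e-01  3.380e-02  6.200e-02]
 [ 2.420e+02  1.890e+02  5.515e-01  1.187e-01  6.200e-02]]
side saucer (0.4475403130054474, -0.28094959259033203) 0.06192644685506821 fit [ 0.44766795 -0.28114993] 0.060566883437048684 1999
side cube [350.61188811 166.80769231] 286
 depth cube pts
  z range [0.06442943 0.08940286 0.10152747] 137 [0.64142137 0.02755546 0.09830378] ((0.6416829824447632, 0.03141750395298004), (0.036829300224781036, 0.04013185575604439), 23.156116485595703)
 lid 1932 ((0.5865362882614136, 0.012051098048686981), (0.21083027124404907, 0.2078074961900711), 82.7890625)
[[ 3.780e+02  1.930e+02  6.774e-01 -8.130e-02  6.200e-02]
 [ 3.700e+02  1.990e+02  6.462e-01 -9.950e-02  6.200e-02]
 [ 3.290e+02  2.030e+02  5.396e-01 -8.450e-02  6.200e-02]
 [ 2.970e+02  1.850e+02  4.832e-01  1.710e-02  6.200e-02]
 [ 2.960e+02  1.810e+02  4.856e-01  3.660e-02  6.200e-02]
 [ 3.100e+02  1.630e+02  5.498e-01  1.169e-01  6.200e-02]
 [ 3.440e+02  1.590e+02  6.544e-01  1.094e-01  6.200e-02]
 [ 3.620e+02  1.620e+02  6.996e-01  7.750e-02  6.200e-02]]
```

View pics/lid_top.png

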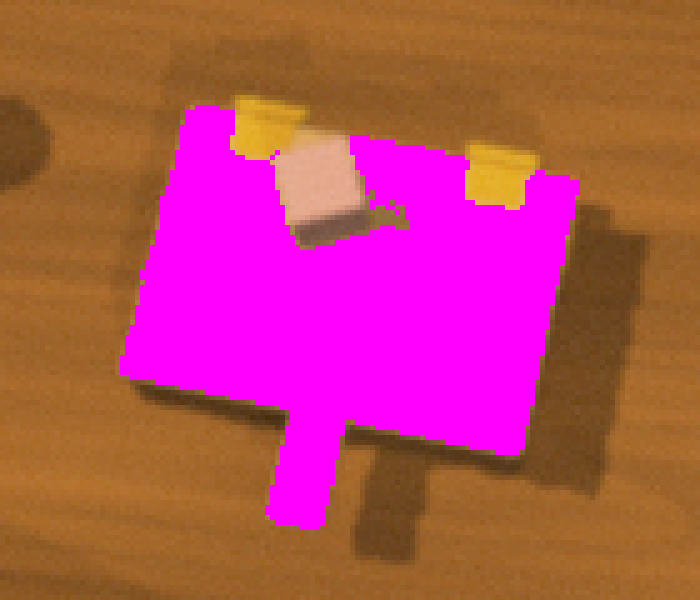

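View pics/lid_side.png

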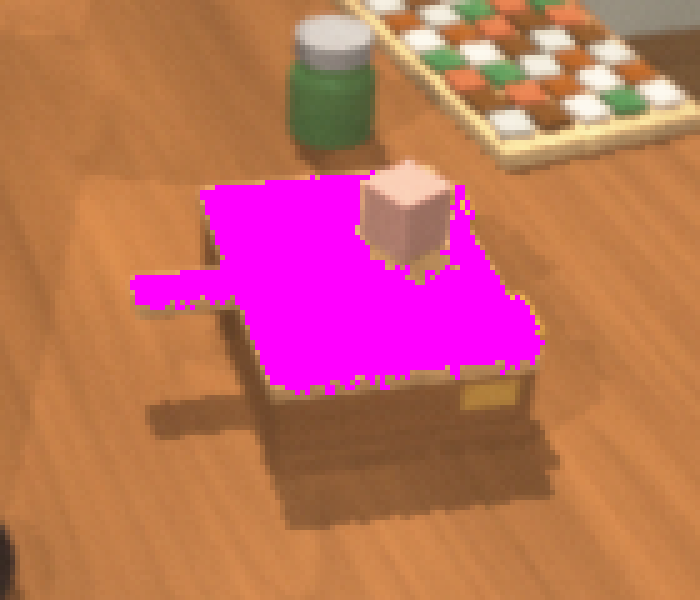

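```bash
cat > m2.py <<'E'
from m import *
print('-----')
h=hsv(T);px=T['pixels'].astype(int)
m,c,a=comp((h[...,1]<115)&((h[...,0]<13))&(h[...,2]>195)&(px[...,0]-px[...,1]>25),(282,151))
cnt=max(cv2.findContours(m.astype(np.uint8),0,1)[0],key=len)[:,0].astype(float)
P=onplane(T,cnt,0.1);r=cv2.minAreaRect(P[:,:2].astype(np.float32));print('cube top',a,r)
Y,X=np.nonzero(m);print(' centroid',onplane(T,[[X.mean(),Y.mean()]],0.1))
# lid sides line fits, top (pixel area edges)
H,s,v=h[...,0],h[...,1],h[...,2]
for n,f,lid in(('top',T,(288,175)),):
    m,c,a=comp((H>=16)&(H<=26)&(s<165)&(v>150),lid)
    cnt=max(cv2.findContours(m.astype(np.uint8),0,1)[0],key=len)[:,0].astype(float)
    P=onplane(f,cnt,0.062)[:,:2]
    yaw=-0.097;c0=np.array([.688,.006])
    for it in range(3):
        ex=np.array([np.cos(yaw),np.sin(yaw)]);ey=np.array([-ex[1],ex[0]])
        q=np.c_[(P-c0)@ex,(P-c0)@ey]
        def fit(sel,ax):
            a=q[sel];k=np.polyfit(a[:,1-ax],a[:,ax],1);return k[0],k[1]+0*len(a),sel.sum(),np.std(a[:,ax]-np.polyval(k,a[:,1-ax]))
        L=fit((abs(q[:,1]-.1)<.008)&(q[:,0]>-.14)&(q[:,0]<-.015),1)
        Rr=fit((abs(q[:,1]+.1)<.008)&(q[:,0]>-.14)&(q[:,0]<-.015),1)
        Fr=fit((abs(q[:,0]+.151)<.008)&(abs(q[:,1])<.093)&(abs(q[:,1])>.02),0)
        TL=fit((abs(q[:,1]-.013)<.006)&(q[:,0]<-.16)&(q[:,0]>-.2),1)
        TR=fit((abs(q[:,1]+.013)<.006)&(q[:,0]<-.16)&(q[:,0]>-.2),1)
        TE=fit((abs(q[:,0]+.206)<.006)&(abs(q[:,1])<.010),0)
        Re=fit((abs(q[:,0]+.006)<.006)&(abs(q[:,1])<.095),0)
        print('yaw',yaw,c0);
        for nm,z in zip('L R F TL TR TE Re'.split(),(L,Rr,Fr,TL,TR,TE,Re)):print(nm,np.round(z,4))
        dy=(L[0]+Rr[0]-Fr[0])/3
        yaw+=dy
E
python3 m2.py | sed -n '/-----/,$p'
python3 - <<'E'
import pickle
from h import *
F=pickle.load(open('f0.pkl','rb'));print(rot(F['obs']['ee_rot']).as_matrix().round(4))
# saucer floor depth
for n,uv in(('top',(401,250)),('side',(318,285))):
    f=F[n];c,d=ray(f,[uv]);u,v=uv
    z=np.median(f['depth'][v-3:v+4,u-3:u+4]);print(n,c+d*z)
E
```

```text
-----
cube top 208 ((0.6461523771286011, 0.03128611296415329), (0.03560148924589157, 0.03562995791435242), 22.415359497070312)
 centroid [[0.64592605 0.03134523 0.1       ]]
yaw -0.097 [0.688 0.006]
L [-2.00e-04  9.95e-02  4.70e+01  1.00e-03]
R [-6.70e-03 -9.95e-02  4.80e+01  7.00e-04]
F [ 5.900e-03 -1.476e-01  5.800e+01  7.000e-04]
TL [-1.84e-02  1.00e-02  1.50e+01  7.00e-04]
TR [ 8.00e-03 -1.09e-02  1.60e+01  6.00e-04]
TE [-2.100e-02 -2.035e-01  8.000e+00  6.000e-04]
Re [-6.0e-04 -4.7e-03  4.8e+01  2.4e-03]
yaw -0.10128206186075203 [0.688 0.006]
L [4.10e-03 9.95e-02 4.70e+01 1.00e-03]
R [-2.40e-03 -9.95e-02  4.80e+01  7.00e-04]
F [ 1.100e-03 -1.476e-01  5.900e+01  7.000e-04]
TL [-1.01e-02  1.07e-02  1.60e+01  7.00e-04]
TR [ 1.23e-02 -1.09e-02  1.60e+01  6.00e-04]
TE [-2.520e-02 -2.035e-01  8.000e+00  6.000e-04]
Re [-4.8e-03 -4.7e-03  4.8e+01  2.4e-03]
yaw -0.10110646182747138 [0.688 0.006]
L [3.90e-03 9.95e-02 4.70e+01 1.00e-03]
R [-2.60e-03 -9.95e-02  4.80e+01  7.00e-04]
F [ 1.300e-03 -1.476e-01  5.900e+01  7.000e-04]
TL [-1.02e-02  1.07e-02  1.60e+01  7.00e-04]
TR [ 1.21e-02 -1.09e-02  1.60e+01  6.00e-04]
TE [-2.500e-02 -2.035e-01  8.000e+00  6.000e-04]
Re [-4.7e-03 -4.7e-03  4.8e+01  2.4e-03]
[[-6.000e-04  4.249e-01  9.052e-01]
 [-1.000e-03  9.052e-01 -4.249e-01]
 [-1.000e+00 -1.200e-03 -1.000e-04]]
top [[ 0.45194682 -0.28743544  0.00550267]]
side [[ 0.44690207 -0.28510748  0.00612548]]
```

```bash
cat > go.py <<'E'
from h import *
import sys,json,pickle
def down(jaw_deg,pitch=0.):
    # tool x down, jaw at jaw_deg in world; pitch (rad): fingers lean towards horizontal jaw-normal (tool z)
    a=np.deg2rad(jaw_deg);x=np.array([0,0,-1.]);y=np.array([np.cos(a),np.sin(a),0]);z=np.cross(x,y)
    M=np.c_[x,y,z]
    return R.from_matrix(M)*R.from_rotvec([0,-pitch,0])
def inc(o,pos,Rt):
    R0=rot(o['ee_rot']);d=R0.inv().apply(np.array(pos)-o['tool_pos']);w=(R0.inv()*Rt).as_rotvec()
    print('shift',d.round(4),'turn',w.round(4),'rows~',max(np.linalg.norm(d)/.0625,np.linalg.norm(w)/.1867).round(1))
def show(o):
    print('t',round(o['t'],2),'tcp',o['tool_pos'].round(4),'F',o['ft_force'].round(2),'g',round(o['gripper_width']*93,1),'q',o['joint_pos'].round(3))
    print(rot(o['ee_rot']).as_matrix().round(3).tolist())
E
python3 - <<'E'
from bench import *
from go import *
o=get_obs();inc(o,[.646,.0313,.2],down(22.4))
E
```

```text
shift [ 0.0184 -0.372   0.5715] turn [7.41e-01 3.00e-04 8.00e-04] rows~ 10.9
```

>>> {"method": "servo_tool", "body": {
  "increments": [
    {"x": 0.0,"y": -0.372,"z": 0.5715,"wx": 0.741,"claw": 0.075},
    {"x": 0.0,"y": -0.372,"z": 0.5715,"wx": 0.741,"claw": 0.075},
    {"x": 0.0,"y": -0.372,"z": 0.5715,"wx": 0.741,"claw": 0.075},
    {"x": 0.0,"y": -0.372,"z": 0.5715,"wx": 0.741,"claw": 0.075},
    {"x": 0.0,"y": -0.372,"z": 0.5715,"wx": 0.741,"claw": 0.075},
    {"x": 0.0,"y": -0.372,"z": 0.5715,"wx": 0.741,"claw": 0.075},
    {"x": 0.0,"y": -0.372,"z": 0.5715,"wx": 0.741,"claw": 0.075},
    {"x": 0.018,"y": -0.372,"z": 0.5715,"wx": 0.741,"claw": 0.075}
  ],
  "newtons": 25
}}

```text
schema error: expected keys x, y, z, wx, wy, wz, claw
```

```bash
python3 - <<'E'
from bench import *
from go import *
o=get_obs();show(o);inc(o,[.646,.0313,.2],down(22.4))
E
```

```text
t 0.15 tcp [0.2867 0.6109 0.2181] F [ 0.21  0.85 -0.06] g 92.9 q [ 1.094  0.116  1.442 -0.     1.584 -0.038]
[[-0.0, 0.425, 0.905], [-0.001, 0.905, -0.425], [-1.0, -0.001, 0.0]]
shift [ 0.0184 -0.372   0.5715] turn [7.41e-01 3.00e-04 8.00e-04] rows~ 10.9
```

All keys are required.

>>> {"method": "servo_tool", "body": {
  "increments": [
    {"x": 0.0,"y": -0.372,"z": 0.5715,"wx": 0.741,"wy": 0,"wz": 0,"claw": 0.075},
    {"x": 0.0,"y": -0.372,"z": 0.5715,"wx": 0.741,"wy": 0,"wz": 0,"claw": 0.075},
    {"x": 0.0,"y": -0.372,"z": 0.5715,"wx": 0.741,"wy": 0,"wz": 0,"claw": 0.075},
    {"x": 0.0,"y": -0.372,"z": 0.5715,"wx": 0.741,"wy": 0,"wz": 0,"claw": 0.075},
    {"x": 0.0,"y": -0.372,"z": 0.5715,"wx": 0.741,"wy": 0,"wz": 0,"claw": 0.075},
    {"x": 0.0,"y": -0.372,"z": 0.5715,"wx": 0.741,"wy": 0,"wz": 0,"claw": 0.075},
    {"x": 0.0,"y": -0.372,"z": 0.5715,"wx": 0.741,"wy": 0,"wz": 0,"claw": 0.075},
    {"x": 0.0,"y": -0.372,"z": 0.5715,"wx": 0.741,"wy": 0,"wz": 0,"claw": 0.075}
  ],
  "newtons": 25
}}

```text
t: 1.15
tool_pos: [0.5509, 0.1841, 0.2186]
ee_rot: [0.588, 0.393, 0.588, -0.393]
ft_force: [0.7, 0.6, -0.9]
gripper_width: 0.803
```

```bash
python3 - <<'E'
from bench import *
from go import *
o=get_obs();show(o);inc(o,[.646,.0313,.2],down(22.4))
E
```

```text
t 1.15 tcp [0.5509 0.1841 0.2186] F [ 0.65  0.56 -0.93] g 74.7 q [ 0.279 -0.089  1.649  0.     1.582 -0.112]
[[0.0, 0.925, 0.381], [0.0, 0.381, -0.925], [-1.0, 0.0, 0.0]]
shift [0.0186 0.0296 0.1775] turn [ 0.0001  0.     -0.0001] rows~ 2.9
```

>>> {"method": "servo_tool", "body": {
  "increments": [
    {"x": 0.018,"y": 0.0296,"z": 0.1775,"wx": 0,"wy": 0,"wz": 0,"claw": 0.075},
    {"x": 0.018,"y": 0.0296,"z": 0.1775,"wx": 0,"wy": 0,"wz": 0,"claw": 0.075},
    {"x": 0.018,"y": 0.0296,"z": 0.1775,"wx": 0,"wy": 0,"wz": 0,"claw": 0.075},
    {"x": 0.018,"y": 0.0296,"z": 0.1775,"wx": 0,"wy": 0,"wz": 0,"claw": 0.075},
    {"x": 0.018,"y": 0.0296,"z": 0.1775,"wx": 0,"wy": 0,"wz": 0,"claw": 0.075},
    {"x": 0.018,"y": 0.0296,"z": 0.1775,"wx": 0,"wy": 0,"wz": 0,"claw": 0.075}
  ]
}}

```text
t: 1.9
tool_pos: [0.6449, 0.0344, 0.201]
ee_rot: [0.588, 0.393, 0.588, -0.393]
ft_force: [-0.2, -0.6, -0.0]
gripper_width: 0.806
```

```bash
python3 - <<'E'
from bench import *
from go import *
o=get_obs();show(o);inc(o,[.646,.0313,.07],down(22.4))
f=grab_frame('wrist');pickle.dump((o,f),open('w1.pkl','wb'))
cv2.imwrite('pics/w1.png',f['pixels'][:,:,::-1])
E
```

```text
t 1.9 tcp [0.6449 0.0344 0.201 ] F [-0.22 -0.6  -0.01] g 75.0 q [ 0.014  0.058  1.532  0.     1.551 -0.379]
[[0.0, 0.924, 0.382], [0.0, 0.382, -0.924], [-1.0, 0.0, 0.0]]
shift [ 0.131  -0.0002  0.0032] turn [ 0.0013  0.     -0.0004] rows~ 2.1
```

View pics/w1.png

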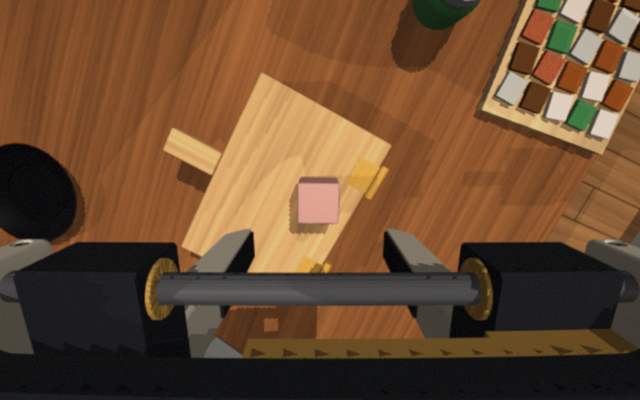

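The wrist view shows the cube's top face squared to the jaws at (318,203), with the lid and the tab (end near (168,140)) in view. I'll measure both again from here.

```bash
cat > m3.py <<'E'
from go import *
o,f=pickle.load(open('w1.pkl','rb'))
h=cv2.cvtColor(f['pixels'],cv2.COLOR_RGB2HSV).astype(int);H,s,v=h[...,0],h[...,1],h[...,2];px=f['pixels'].astype(int)
print(h[203,318],h[180,318],h[150,280],h[150,190])
m,c,a=comp((s<125)&((H<13)|(H>172))&(px[...,0]-px[...,1]>25)&(v>185),(318,203))
cnt=max(cv2.findContours(m.astype(np.uint8),0,1)[0],key=len)[:,0].astype(float)
P=onplane(f,cnt,.1,o);print('cube',a,cv2.minAreaRect(P[:,:2].astype(np.float32)),cv2.boundingRect(m.astype(np.uint8)))
m,c,a=comp((H>=14)&(H<=26)&(s<165)&(v>130),(260,150))
out=f['pixels'].copy();out[m]=[255,0,255];cv2.imwrite('pics/w1m.png',out[:,:,::-1])
cnt=max(cv2.findContours(m.astype(np.uint8),0,1)[0],key=len)[:,0].astype(float)
P=onplane(f,cnt,0.062,o)[:,:2]
yaw=-0.1;c0=np.array([.690,.006])
for it in range(2):
    ex=np.array([np.cos(yaw),np.sin(yaw)]);ey=np.array([-ex[1],ex[0]])
    q=np.c_[(P-c0)@ex,(P-c0)@ey]
    print('yaw',yaw)
    def fit(nm,sel,ax):
        b=q[sel]
        if len(b)<5: print(nm,'few');return
        vx,vy,x0,y0=cv2.fitLine(b.astype(np.float32),cv2.DIST_HUBER,0,.001,.001).ravel()
        k=(vy/vx) if ax==1 else vx/vy; off=(y0-k*x0) if ax==1 else x0-k*y0
        print(nm,round(float(k),4),round(float(off),4),len(b))
    fit('L',(abs(q[:,1]-.1)<.008)&(q[:,0]>-.14)&(q[:,0]<-.04),1)
    fit('F',(abs(q[:,0]+.151)<.008)&(abs(q[:,1])<.095)&(abs(q[:,1])>.02),0)
    fit('TL',(abs(q[:,1]-.013)<.007)&(q[:,0]<-.16)&(q[:,0]>-.2),1)
    fit('TR',(abs(q[:,1]+.013)<.007)&(q[:,0]<-.16)&(q[:,0]>-.2),1)
    fit('TE',(abs(q[:,0]+.206)<.007)&(abs(q[:,1])<.009),0)
    fit('Re',(abs(q[:,0]+.006)<.007)&(abs(q[:,1])<.03),0)
E
python3 m3.py
```

```text
[  7  89 224] [  7 100 127] [ 16 129 216] [ 19 120 225]
cube 1620 ((0.6449898481369019, 0.03304213285446167), (0.036723874509334564, 0.03702664375305176), 21.384403228759766) (298, 183, 42, 41)
yaw -0.1
L -0.0004 0.101 92
F 0.0033 -0.1513 131
TL 0.0051 0.0168 37
TR 0.0123 -0.0089 37
TE 0.0182 -0.2061 16
Re -0.0005 -0.0071 48
yaw -0.1
L -0.0004 0.101 92
F 0.0033 -0.1513 131
TL 0.0051 0.0168 37
TR 0.0123 -0.0089 37
TE 0.0182 -0.2061 16
Re -0.0005 -0.0071 48
```

View pics/w1m.png

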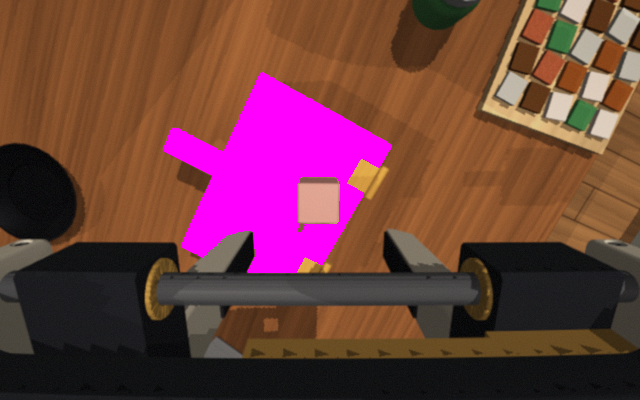

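>>> {"method": "servo_tool", "body": {
  "increments": [
    {"x": 0.06,"y": 0,"z": 0.0013,"wx": 0,"wy": 0,"wz": 0,"claw": 0.075},
    {"x": 0.1,"y": 0,"z": 0.0013,"wx": 0,"wy": 0,"wz": 0,"claw": 0.075},
    {"x": 0.125,"y": 0,"z": 0.0013,"wx": 0,"wy": 0,"wz": 0,"claw": 0.075},
    {"x": 0.132,"y": 0,"z": 0.0013,"wx": 0,"wy": 0,"wz": 0,"claw": 0.075},
    {"x": 0.132,"y": 0,"z": 0.0013,"wx": 0,"wy": 0,"wz": 0,"claw": 0.02},
    {"x": 0.132,"y": 0,"z": 0.0013,"wx": 0,"wy": 0,"wz": 0,"claw": 0.02},
    {"x": 0.132,"y": 0,"z": 0.0013,"wx": 0,"wy": 0,"wz": 0,"claw": 0.02},
    {"x": 0.132,"y": 0,"z": 0.0013,"wx": 0,"wy": 0,"wz": 0,"claw": 0.02}
  ],
  "newtons": 25
}}

```text
t: 2.95
tool_pos: [0.646, 0.032, 0.0692]
ee_rot: [0.588, 0.394, 0.587, -0.393]
ft_force: [1.1, -0.2, 0.1]
gripper_width: 0.424
```

```bash
python3 - <<'E'
from bench import *
from go import *
o=get_obs();show(o);print(o['torque'])
E
```

```text
t 2.95 tcp [0.646  0.032  0.0692] F [ 1.06 -0.19  0.13] g 39.4 q [ 0.01   0.133  1.669 -0.     1.338 -0.381]
[[0.001, 0.925, 0.381], [-0.0, 0.381, -0.925], [-1.0, 0.001, 0.0]]
[-0.07855618 -0.00557399  0.04520229]
```

>>> {"method": "servo_tool", "body": {
  "increments": [
    {"x": 0,"y": 0,"z": 0,"wx": 0,"wy": 0,"wz": 0,"claw": 0.02},
    {"x": -0.02,"y": 0,"z": 0,"wx": 0,"wy": 0,"wz": 0,"claw": 0.02},
    {"x": -0.06,"y": 0,"z": 0,"wx": 0,"wy": 0,"wz": 0,"claw": 0.02},
    {"x": -0.1,"y": 0,"z": 0,"wx": 0,"wy": 0,"wz": 0,"claw": 0.02},
    {"x": -0.1,"y": 0,"z": 0,"wx": 0,"wy": 0,"wz": 0,"claw": 0.02}
  ]
}}

```text
t: 3.58
tool_pos: [0.6471, 0.0321, 0.1736]
ee_rot: [0.589, 0.395, 0.586, -0.392]
ft_force: [-0.3, -0.5, -1.9]
gripper_width: 0.408
```

```bash
python3 - <<'E'
from bench import *
from go import *
o=get_obs();show(o)
f=grab_frame('wrist')
cv2.imwrite('pics/w2.png',f['pixels'][:,:,::-1])
inc(o,[.449,-.282,.15],down(0))
E
```

```text
t 3.58 tcp [0.6471 0.0321 0.1736] F [-0.28 -0.5  -1.87] g 38.0 q [ 0.01   0.069  1.565 -0.     1.502 -0.381]
[[0.006, 0.925, 0.381], [0.0, 0.381, -0.925], [-1.0, 0.006, 0.002]]
shift [ 0.0224 -0.3029  0.2149] turn [ 0.391   0.0011 -0.006 ] rows~ 6.0
```

View pics/w2.png

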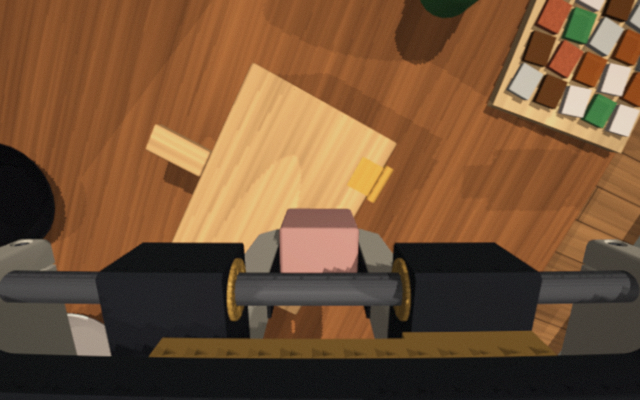

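The cube is held centrally between the pads (318,245), with the lid shut below it. I'm moving above the saucer.

>>> {"method": "servo_tool", "body": {
  "increments": [
    {"x": 0.0,"y": -0.3029,"z": 0.2149,"wx": 0.391,"wy": 0,"wz": -0.006,"claw": 0.02},
    {"x": 0.0,"y": -0.3029,"z": 0.2149,"wx": 0.391,"wy": 0,"wz": -0.006,"claw": 0.02},
    {"x": 0.0,"y": -0.3029,"z": 0.2149,"wx": 0.391,"wy": 0,"wz": -0.006,"claw": 0.02},
    {"x": 0.0,"y": -0.3029,"z": 0.2149,"wx": 0.391,"wy": 0,"wz": -0.006,"claw": 0.02},
    {"x": 0.0,"y": -0.3029,"z": 0.2149,"wx": 0.391,"wy": 0,"wz": -0.006,"claw": 0.02},
    {"x": 0.0,"y": -0.3029,"z": 0.2149,"wx": 0.391,"wy": 0,"wz": -0.006,"claw": 0.02},
    {"x": 0.0,"y": -0.3029,"z": 0.2149,"wx": 0.391,"wy": 0,"wz": -0.006,"claw": 0.02},
    {"x": 0.0,"y": -0.3029,"z": 0.2149,"wx": 0.391,"wy": 0,"wz": -0.006,"claw": 0.02}
  ]
}}

```text
t: 4.62
tool_pos: [0.4474, -0.2818, 0.168]
ee_rot: [-0.498, -0.498, -0.501, 0.502]
ft_force: [0.4, -0.7, -1.4]
gripper_width: 0.406
```

```bash
python3 - <<'E'
from bench import *
from go import *
o=get_obs();show(o)
f=grab_frame('wrist');pickle.dump((o,f),open('w3.pkl','wb'))
cv2.imwrite('pics/w3.png',f['pixels'][:,:,::-1])
inc(o,[.449,-.282,.05],down(0))
h=cv2.cvtColor(f['pixels'],cv2.COLOR_RGB2HSV).astype(int)
m,c,a=comp((h[...,1]<70)&(h[...,2]>150),(320,200));print(c,a)
E
```

```text
t 4.62 tcp [ 0.4474 -0.2818  0.168 ] F [ 0.35 -0.71 -1.45] g 37.7 q [-0.608 -0.185  1.817 -0.004  1.515 -0.607]
[[-0.007, 1.0, -0.001], [-0.0, -0.001, -1.0], [-1.0, -0.007, 0.0]]
shift [0.1179 0.0024 0.0002] turn [-0.0007  0.0003  0.0067] rows~ 1.9
[325.99822695 183.82967642] 9024
```

View pics/w3.png

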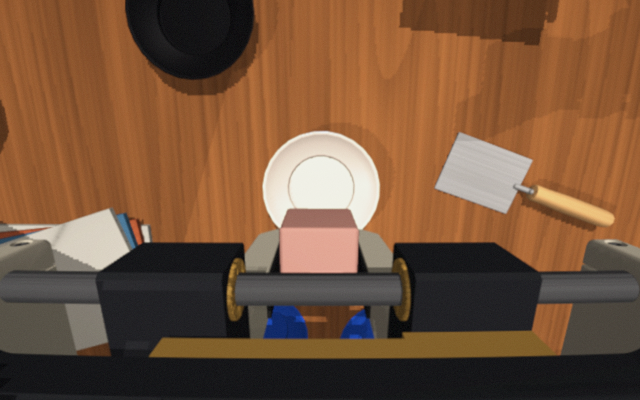

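The white saucer is at (321,185), partly hidden by the held cube at the bottom. I'll fit its visible rim and its floor circle.

```bash
python3 - <<'E'
from go import *
o,f=pickle.load(open('w3.pkl','rb'))
h=cv2.cvtColor(f['pixels'],cv2.COLOR_RGB2HSV).astype(int)
m,c,a=comp((h[...,1]<70)&(h[...,2]>150),(320,185))
cnt=max(cv2.findContours(m.astype(np.uint8),0,1)[0],key=len)[:,0].astype(float)
cnt=cnt[(cnt[:,1]<195)]
P=onplane(f,cnt,.02,o)[:,:2]
A=np.c_[2*P,np.ones(len(P))];x=np.linalg.lstsq(A,(P**2).sum(1),rcond=None)[0]
print('rim',x[:2],np.sqrt(x[2]+x[0]**2+x[1]**2),len(P))
c=onplane(f,[(288,186),(353,186),(321,156)],.006,o);print(c.round(4))
print('floor centre',(c[0,:2]+c[1,:2])/2, 'diam',np.linalg.norm(c[0]-c[1]))
E
```

```text
rim [ 0.44855872 -0.28098002] 0.060808714634024826 177
[[ 0.4127 -0.2791  0.006 ]
 [ 0.4839 -0.279   0.006 ]
 [ 0.4488 -0.2464  0.006 ]]
floor centre [ 0.44830105 -0.27906012] diam 0.07113883550453393
```

>>> {"method": "servo_tool", "body": {
  "increments": [
    {"x": 0.05,"y": 0.0015,"z": -0.0008,"wx": 0,"wy": 0,"wz": 0.006,"claw": 0.02},
    {"x": 0.1,"y": 0.0015,"z": -0.0008,"wx": 0,"wy": 0,"wz": 0.006,"claw": 0.02},
    {"x": 0.13,"y": 0.0015,"z": -0.0008,"wx": 0,"wy": 0,"wz": 0.006,"claw": 0.02},
    {"x": 0.146,"y": 0.0015,"z": -0.0008,"wx": 0,"wy": 0,"wz": 0.006,"claw": 0.02},
    {"x": 0.146,"y": 0.0015,"z": -0.0008,"wx": 0,"wy": 0,"wz": 0.006,"claw": 0.02},
    {"x": 0.146,"y": 0.0015,"z": -0.0008,"wx": 0,"wy": 0,"wz": 0.006,"claw": 0.02}
  ]
}}

```text
t: 5.42
tool_pos: [0.4491, -0.2816, 0.024]
ee_rot: [0.501, 0.5, 0.499, -0.5]
ft_force: [0.1, -0.3, -0.8]
gripper_width: 0.407
```

```bash
python3 - <<'E'
from bench import *
from go import *
o=get_obs();show(o);inc(o,[.4487,-.281,.0135],down(0))
E
```

```text
t 5.42 tcp [ 0.4491 -0.2816  0.024 ] F [ 0.08 -0.33 -0.75] g 37.9 q [-6.080e-01 -7.800e-02  1.964e+00 -1.000e-03  1.253e+00 -6.080e-01]
[[0.002, 1.0, 0.0], [-0.002, 0.0, -1.0], [-1.0, 0.002, 0.002]]
shift [ 0.0105 -0.0004 -0.0006] turn [ 0.0005  0.0021 -0.0016] rows~ 0.2
```

>>> {"method": "servo_tool", "body": {
  "increments": [
    {"x": 0.004,"y": 0,"z": -0.0006,"wx": 0,"wy": 0,"wz": 0,"claw": 0.02},
    {"x": 0.007,"y": 0,"z": -0.0006,"wx": 0,"wy": 0,"wz": 0,"claw": 0.02},
    {"x": 0.009,"y": 0,"z": -0.0006,"wx": 0,"wy": 0,"wz": 0,"claw": 0.02},
    {"x": 0.01,"y": 0,"z": -0.0006,"wx": 0,"wy": 0,"wz": 0,"claw": 0.02},
    {"x": 0.01,"y": 0,"z": -0.0006,"wx": 0,"wy": 0,"wz": 0,"claw": 0.02}
  ]
}}

```text
t: 6.05
tool_pos: [0.4482, -0.2808, 0.0126]
ee_rot: [-0.5, -0.5, -0.5, 0.5]
ft_force: [0.1, -1.1, -0.8]
gripper_width: 0.406
```

```bash
python3 - <<'E'
from bench import *
from go import *
o=get_obs();show(o)
E
```

```text
t 6.05 tcp [ 0.4482 -0.2808  0.0126] F [ 0.1  -1.09 -0.83] g 37.8 q [-6.070e-01 -6.700e-02  1.974e+00 -1.000e-03  1.234e+00 -6.070e-01]
[[0.0, 1.0, -0.0], [-0.001, -0.0, -1.0], [-1.0, 0.0, 0.001]]
```

>>> {"method": "servo_tool", "body": {
  "increments": [
    {"x": 0.001,"y": 0,"z": 0,"wx": 0,"wy": 0,"wz": 0,"claw": 0.02},
    {"x": 0.0015,"y": 0,"z": 0,"wx": 0,"wy": 0,"wz": 0,"claw": 0.02},
    {"x": 0.0015,"y": 0,"z": 0,"wx": 0,"wy": 0,"wz": 0,"claw": 0.02}
  ]
}}

```text
t: 6.42
tool_pos: [0.4484, -0.281, 0.0121]
ee_rot: [0.5, 0.5, 0.5, -0.5]
ft_force: [-5.1, 2.5, 11.7]
gripper_width: 0.41
```

The cube has touched the floor. I back off a little, then open slightly.

>>> {"method": "servo_tool", "body": {
  "increments": [
    {"x": -0.001,"y": 0,"z": 0,"wx": 0,"wy": 0,"wz": 0,"claw": 0.02},
    {"x": -0.001,"y": 0,"z": 0,"wx": 0,"wy": 0,"wz": 0,"claw": 0.05},
    {"x": -0.001,"y": 0,"z": 0,"wx": 0,"wy": 0,"wz": 0,"claw": 0.05},
    {"x": -0.001,"y": 0,"z": 0,"wx": 0,"wy": 0,"wz": 0,"claw": 0.05},
    {"x": -0.03,"y": 0,"z": 0,"wx": 0,"wy": 0,"wz": 0,"claw": 0.05},
    {"x": -0.08,"y": 0,"z": 0,"wx": 0,"wy": 0,"wz": 0,"claw": 0.05},
    {"x": -0.14,"y": 0,"z": 0,"wx": 0,"wy": 0,"wz": 0,"claw": 0.05},
    {"x": -0.16,"y": 0,"z": 0,"wx": 0,"wy": 0,"wz": 0,"claw": 0.05}
  ]
}}

```text
t: 7.42
tool_pos: [0.4491, -0.2812, 0.1751]
ee_rot: [0.502, 0.5, 0.498, -0.5]
ft_force: [-0.3, -0.4, -0.9]
gripper_width: 0.535
```

```bash
python3 - <<'E'
from bench import *
from go import *
o=get_obs();show(o)
f=grab_frame('side')
cv2.imwrite('pics/s4.png',cv2.resize(f['pixels'][140:320,250:490],None,fx=3,fy=3)[:,:,::-1])
f=grab_frame('wrist');cv2.imwrite('pics/w4.png',f['pixels'][:,:,::-1]);pickle.dump((o,f),open('w4.pkl','wb'))
E
```

```text
t 7.42 tcp [ 0.4491 -0.2812  0.1751] F [-0.35 -0.44 -0.86] g 49.8 q [-6.070e-01 -1.930e-01  1.812e+00 -1.000e-03  1.517e+00 -6.070e-01]
[[0.004, 1.0, 0.0], [-0.004, 0.0, -1.0], [-1.0, 0.004, 0.004]]
```

View pics/s4.png

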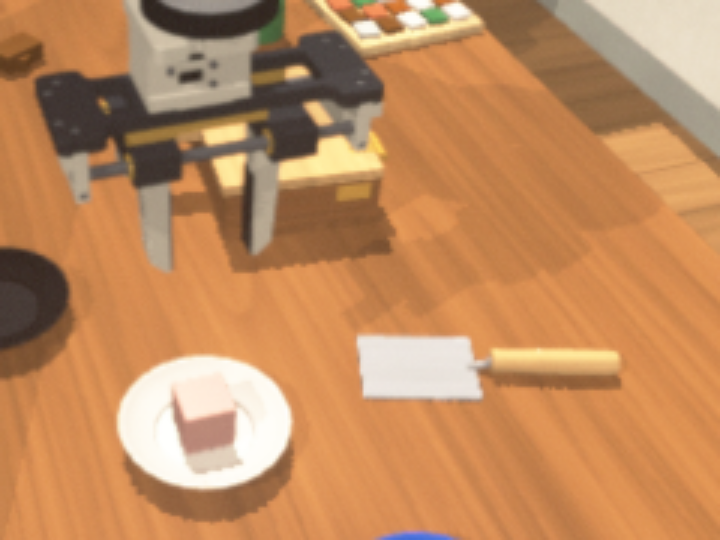

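View pics/w4.png

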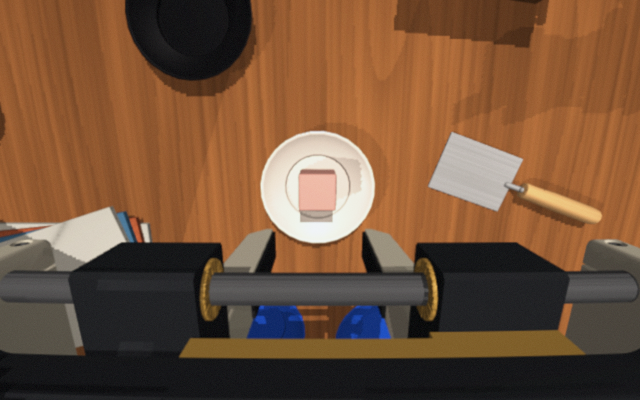

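The cube sits inside the floor ring of the saucer, seen at (318,190) in the wrist view. Now I fit a small kinematic model to plan the pitched tab grasp.

```bash
cat > kin.py <<'E'
import numpy as np
from scipy.optimize import least_squares
D=np.array([[.1165,1.44226,.6748,.2179],[-.089,1.649,.5809,.2186],[.058,1.532,.6458,.201],[.133,1.669,.6468,.0692],[.069,1.565,.6479,.1736],[-.185,1.817,.5287,.168],[-.078,1.964,.530,.024],[-.067,1.974,.529,.0126],[-.193,1.812,.530,.1751]])
def f(p,q2,q3): 
    a,L1,L2,e,h=p;b=q2+q3
    return a+L1*np.sin(q2)+L2*np.sin(b)-e*np.cos(b), h+L1*np.cos(q2)+L2*np.cos(b)+e*np.sin(b)
def res(p):
    r,z=f(p,D[:,0],D[:,1]);return np.r_[r-D[:,2],z-D[:,3]]
if __name__=='__main__':
    s=least_squares(res,[0,.5,.5,0,0.]);print(s.x,np.abs(s.fun).max())
E
python3 kin.py
python3 - <<'E'
from go import *
o,f=pickle.load(open('w4.pkl','rb'))
h=cv2.cvtColor(f['pixels'],cv2.COLOR_RGB2HSV).astype(int);px=f['pixels'].astype(int)
m,c,a=comp((h[...,1]<125)&(h[...,1]>60)&((h[...,0]<13)|(h[...,0]>172))&(px[...,0]-px[...,1]>25)&(h[...,2]>185),(318,190))
Y,X=np.nonzero(m);print('cube top',a,onplane(f,[[X.mean(),Y.mean()]],.044,o))
m,c,a=comp((h[...,1]<70)&(h[...,2]>150),(318,185))
cnt=max(cv2.findContours(m.astype(np.uint8),0,1)[0],key=len)
P=onplane(f,cnt[:,0].astype(float),.02,o)[:,:2];print('rim',cv2.minEnclosingCircle(P.astype(np.float32)))
E
```

```text
[ 0.00085943  0.45949685  0.62021862 -0.08025286 -0.16564392] 0.001785222425032984
cube top 1359 [[ 0.4478818  -0.27899763  0.044     ]]
rim ((0.4480612277984619, -0.2810749113559723), 0.061647552996873856)
```

```bash
python3 - <<'E'
from bench import *
from go import *
o=get_obs();inc(o,[.505,.0266,.2],down(84.3))
E
```

```text
shift [-0.0277  0.0562 -0.3076] turn [-1.4712e+00  4.5000e-03 -1.0000e-04] rows~ 7.9
```

>>> {"method": "servo_tool", "body": {
  "increments": [
    {"x": -0.028,"y": 0.056,"z": -0.3076,"wx": -1.471,"wy": 0,"wz": 0,"claw": 0.055},
    {"x": -0.028,"y": 0.056,"z": -0.3076,"wx": -1.471,"wy": 0,"wz": 0,"claw": 0.055},
    {"x": -0.028,"y": 0.056,"z": -0.3076,"wx": -1.471,"wy": 0,"wz": 0,"claw": 0.055},
    {"x": -0.028,"y": 0.056,"z": -0.3076,"wx": -1.471,"wy": 0,"wz": 0,"claw": 0.055},
    {"x": -0.028,"y": 0.056,"z": -0.3076,"wx": -1.471,"wy": 0,"wz": 0,"claw": 0.055},
    {"x": -0.028,"y": 0.056,"z": -0.3076,"wx": -1.471,"wy": 0,"wz": 0,"claw": 0.055},
    {"x": -0.028,"y": 0.056,"z": -0.3076,"wx": -1.471,"wy": 0,"wz": 0,"claw": 0.055},
    {"x": -0.028,"y": 0.056,"z": -0.3076,"wx": -1.471,"wy": 0,"wz": 0,"claw": 0.055}
  ]
}}

```text
t: 8.52
tool_pos: [0.5037, 0.0273, 0.1962]
ee_rot: [0.705, 0.033, 0.707, -0.034]
ft_force: [0.2, 0.4, 0.1]
gripper_width: 0.591
```

```bash
python3 - <<'E'
from bench import *
from go import *
o=get_obs();show(o)
f=grab_frame('wrist');cv2.imwrite('pics/w5.png',f['pixels'][:,:,::-1]);pickle.dump((o,f),open('w5.pkl','wb'))
inc(o,[.505,.0266,.2],down(84.3,.35))
E
```

```text
t 8.53 tcp [0.5037 0.0273 0.1962] F [0.17 0.41 0.06] g 54.9 q [ 4.000e-03 -2.530e-01  1.828e+00 -1.000e-03  1.569e+00 -1.473e+00]
[[-0.003, 0.093, 0.996], [-0.001, 0.996, -0.093], [-1.0, -0.002, -0.003]]
shift [-0.0038 -0.0006  0.0013] turn [ 0.0062 -0.3529  0.0004] rows~ 1.9
```

View pics/w5.png

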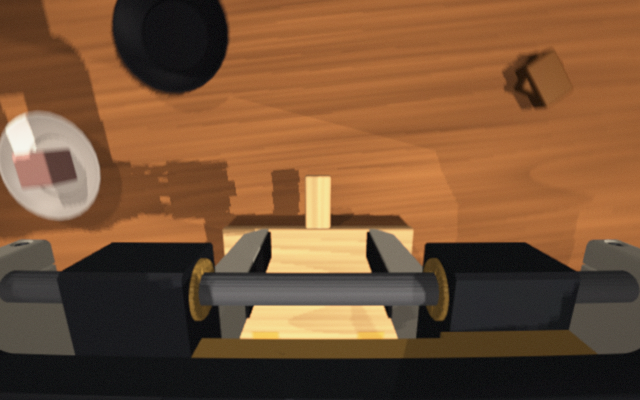

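The tab is straight and centred between the jaws at (318,203), with the lid clear below. I'll refine the tab position, then tilt the tool to learn the wrist geometry.

>>> {"method": "servo_tool", "body": {
  "increments": [
    {"x": -0.004,"y": 0,"z": 0.001,"wx": 0,"wy": -0.18,"wz": 0,"claw": 0.055},
    {"x": -0.004,"y": 0,"z": 0.001,"wx": 0,"wy": -0.35,"wz": 0,"claw": 0.055},
    {"x": -0.004,"y": 0,"z": 0.001,"wx": 0,"wy": -0.35,"wz": 0,"claw": 0.055},
    {"x": -0.004,"y": 0,"z": 0.001,"wx": 0,"wy": -0.35,"wz": 0,"claw": 0.055}
  ]
}}

```text
t: 9.07
tool_pos: [0.5051, 0.0269, 0.2021]
ee_rot: [0.818, 0.029, 0.574, -0.042]
ft_force: [0.5, 0.2, 0.4]
gripper_width: 0.591
```

```bash
python3 - <<'E'
from bench import *
from go import *
o=get_obs();show(o)
from kin import *
th=np.pi-0.35
R_=rot(o['ee_rot']).as_matrix();x=R_[:,0];print('pitch',np.arctan2(np.hypot(x[0],x[1]),-x[2]),x)
q=o['joint_pos'];print('sum',q[1]+q[2]+q[4])
# extended fit with tool
E_=[np.r_[d,np.pi] for d in D]
E_.append([-.253,1.828,.5044,.1962,np.pi])
rr=np.hypot(*o['tool_pos'][:2]);E_.append([q[1],q[2],rr,o['tool_pos'][2],q[1]+q[2]+q[4]])
E_=np.array(E_);np.save('E.npy',E_)
def res(p,fix=None):
    a,L1,L2,e,zs,Lt=p;r,z=f((a,L1,L2,e,zs),E_[:,0],E_[:,1])
    return np.r_[r+Lt*np.sin(E_[:,4])-E_[:,2],z+Lt*np.cos(E_[:,4])-E_[:,3]]
s=least_squares(res,[0,.5,.5,0,.3,.3]);print(s.x,np.abs(s.fun).max())
s=least_squares(lambda p:res(np.r_[0,p[0],p[1],0,p[2],p[3]]),[.5,.5,.3,.3]);print('e=0',s.x,np.abs(s.fun).max(),s.fun.round(4))
o,f=pickle.load(open('w5.pkl','rb'))
h=cv2.cvtColor(f['pixels'],cv2.COLOR_RGB2HSV).astype(int)
m=((h[...,0]>=14)&(h[...,0]<=28)&(h[...,1]<165)&(h[...,2]>150))
for v in(185,195,205,212):
    u=np.nonzero(m[v,295:340])[0]+295;print(v,u.min(),u.max(),onplane(f,[(u.min()-.5,v),(u.max()+.5,v)],.062,o).round(4).tolist())
v=np.nonzero(m[160:210,318])[0]+160;print(v.min(),onplane(f,[(318,v.min()-.5)],.062,o))
E
```

```text
t 9.07 tcp [0.5051 0.0269 0.2021] F [0.45 0.17 0.44] g 54.9 q [ 0.03  -0.498  2.026 -0.047  1.269 -1.434]
[[0.338, 0.101, 0.936], [-0.035, 0.995, -0.095], [-0.94, -0.001, 0.34]]
pitch 0.3471506047066364 [ 0.33840656 -0.03507838 -0.94034595]
sum 2.797587854350386
[ 5.88759736e-04  4.60959923e-01  6.20350194e-01 -7.95408763e-02
  1.35252797e-01  3.03018255e-01] 0.002028286744091168
e=0 [0.45318369 0.61229673 0.08706811 0.32661109] 0.018676023927842955 [-0.0099 -0.0089 -0.0073  0.0093 -0.0056 -0.0009  0.0168  0.0187 -0.0053
 -0.0055 -0.0003  0.     -0.0001  0.0001  0.0001  0.0003  0.0005 -0.0016
 -0.002   0.0006  0.0004  0.0016]
185 304 331 [[0.4923, 0.013, 0.062], [0.4949, 0.0409, 0.062]]
195 304 330 [[0.5024, 0.0119, 0.062], [0.505, 0.039, 0.062]]
205 305 330 [[0.5129, 0.0118, 0.062], [0.5154, 0.0381, 0.062]]
212 305 330 [[0.5202, 0.011, 0.062], [0.5227, 0.0375, 0.062]]
175 [[0.4830728  0.02841429 0.062     ]]
```

```bash
cat > ik.py <<'E'
import numpy as np
a0,L1,L2,e,zs,Lt=[5.9e-4,.46096,.62035,-.07954,.13525,.30302]
Lp=np.hypot(L2,e);dl=np.arctan2(-e,L2)
def ik(r,z,th):
    w=np.array([r-a0-Lt*np.sin(th),z-zs-Lt*np.cos(th)]);d=np.hypot(*w)
    c=(d*d-L1**2-Lp**2)/(2*L1*Lp)
    if abs(c)>1: return None
    q3e=np.arccos(c);g=np.arctan2(w[0],w[1]);q2=g-np.arctan2(Lp*np.sin(q3e),L1+Lp*np.cos(q3e))
    q3=q3e-dl;return q2,q3,th-q2-q3
if __name__=='__main__':
  for al in range(30,85,5):
    print(al,end=': ')
    for phi in(0,15,30,45,60,75,90):
        p=np.deg2rad(phi)
        g=np.array([.689-.186*np.cos(p),.056+.186*np.sin(p)])
        th=np.pi-np.pi/2+np.deg2rad(al)+p
        t=g+.019*np.array([np.sin(th),np.cos(th)])
        s=ik(*t,th);print(None if s is None else np.round(s,2).tolist(),end=' ')
    print()
E
python3 ik.py
```

```text
30: [-0.7, 2.63, 0.17] [-0.67, 2.43, 0.6] [-0.51, 2.18, 0.94] [-0.29, 1.92, 1.25] [-0.05, 1.64, 1.55] [0.2, 1.36, 1.84] [0.47, 1.07, 2.13] 
35: [-0.69, 2.58, 0.29] [-0.63, 2.37, 0.7] [-0.45, 2.13, 1.03] [-0.23, 1.86, 1.34] [0.0, 1.59, 1.63] [0.26, 1.31, 1.92] [0.52, 1.02, 2.21] 
40: [-0.66, 2.54, 0.4] [-0.58, 2.32, 0.79] [-0.4, 2.07, 1.12] [-0.18, 1.81, 1.42] [0.06, 1.54, 1.71] [0.31, 1.26, 2.0] [0.57, 0.98, 2.29] 
45: [-0.63, 2.49, 0.5] [-0.52, 2.27, 0.88] [-0.34, 2.02, 1.2] [-0.12, 1.76, 1.5] [0.11, 1.49, 1.8] [0.36, 1.22, 2.09] [0.62, 0.93, 2.38] 
50: [-0.59, 2.43, 0.6] [-0.47, 2.21, 0.96] [-0.28, 1.97, 1.28] [-0.07, 1.71, 1.58] [0.17, 1.45, 1.88] [0.41, 1.18, 2.17] [0.67, 0.89, 2.45] 
55: [-0.54, 2.38, 0.69] [-0.41, 2.16, 1.05] [-0.23, 1.92, 1.36] [-0.01, 1.66, 1.67] [0.22, 1.4, 1.96] [0.46, 1.14, 2.24] [0.71, 0.86, 2.53] 
60: [-0.49, 2.33, 0.78] [-0.36, 2.11, 1.13] [-0.17, 1.87, 1.45] [0.04, 1.62, 1.74] [0.27, 1.36, 2.03] [0.51, 1.1, 2.32] [0.75, 0.83, 2.6] 
65: [-0.44, 2.27, 0.87] [-0.3, 2.05, 1.21] [-0.11, 1.82, 1.52] [0.1, 1.57, 1.82] [0.32, 1.32, 2.11] [0.55, 1.07, 2.4] [0.79, 0.81, 2.68] 
70: [-0.38, 2.22, 0.96] [-0.24, 2.0, 1.29] [-0.06, 1.77, 1.6] [0.15, 1.53, 1.9] [0.37, 1.28, 2.19] [0.6, 1.04, 2.47] [0.83, 0.79, 2.75] 
75: [-0.33, 2.17, 1.04] [-0.18, 1.95, 1.37] [-0.0, 1.72, 1.68] [0.2, 1.49, 1.97] [0.42, 1.25, 2.26] [0.64, 1.01, 2.54] [0.86, 0.78, 2.81] 
80: [-0.27, 2.11, 1.12] [-0.12, 1.9, 1.45] [0.06, 1.68, 1.76] [0.25, 1.45, 2.05] [0.46, 1.22, 2.33] [0.67, 0.99, 2.61] [0.89, 0.77, 2.88]
```

Plan: grip with the tool leaning 42° forward, so the tool ends leaning 48° back at upright. I first turn half a turn about the tool axis so the wrist camera stays away from the forearm.

>>> {"method": "servo_tool", "body": {
  "increments": [
    {"x": 0,"y": 0,"z": 0,"wx": 0.18,"wy": 0,"wz": 0,"claw": 0.06},
    {"x": 0,"y": 0,"z": 0,"wx": 0.36,"wy": 0,"wz": 0,"claw": 0.06},
    {"x": 0,"y": 0,"z": 0,"wx": 0.54,"wy": 0,"wz": 0,"claw": 0.06},
    {"x": 0,"y": 0,"z": 0,"wx": 0.72,"wy": 0,"wz": 0,"claw": 0.06},
    {"x": 0,"y": 0,"z": 0,"wx": 0.9,"wy": 0,"wz": 0,"claw": 0.06},
    {"x": 0,"y": 0,"z": 0,"wx": 1.08,"wy": 0,"wz": 0,"claw": 0.06},
    {"x": 0,"y": 0,"z": 0,"wx": 1.26,"wy": 0,"wz": 0,"claw": 0.06},
    {"x": 0,"y": 0,"z": 0,"wx": 1.44,"wy": 0,"wz": 0,"claw": 0.06}
  ]
}}

```text
t: 10.07
tool_pos: [0.5058, 0.0268, 0.202]
ee_rot: [0.594, 0.562, 0.403, -0.411]
ft_force: [0.3, 1.3, -1.0]
gripper_width: 0.646
```

>>> {"method": "servo_tool", "body": {
  "increments": [
    {"x": 0,"y": 0,"z": 0,"wx": 0.18,"wy": 0,"wz": 0,"claw": 0.06},
    {"x": 0,"y": 0,"z": 0,"wx": 0.36,"wy": 0,"wz": 0,"claw": 0.06},
    {"x": 0,"y": 0,"z": 0,"wx": 0.54,"wy": 0,"wz": 0,"claw": 0.06},
    {"x": 0,"y": 0,"z": 0,"wx": 0.72,"wy": 0,"wz": 0,"claw": 0.06},
    {"x": 0,"y": 0,"z": 0,"wx": 0.9,"wy": 0,"wz": 0,"claw": 0.06},
    {"x": 0,"y": 0,"z": 0,"wx": 1.08,"wy": 0,"wz": 0,"claw": 0.06},
    {"x": 0,"y": 0,"z": 0,"wx": 1.26,"wy": 0,"wz": 0,"claw": 0.06},
    {"x": 0,"y": 0,"z": 0,"wx": 1.44,"wy": 0,"wz": 0,"claw": 0.06}
  ]
}}

```text
t: 11.08
tool_pos: [0.5058, 0.0268, 0.2021]
ee_rot: [0.076, 0.814, 0.032, -0.575]
ft_force: [-0.1, 0.1, -1.0]
gripper_width: 0.645
```

```bash
python3 - <<'E'
from bench import *
from go import *
o=get_obs();show(o)
inc(o,[.5167,.0247,.17],down(264.3,-.733))
E
```

```text
t 11.07 tcp [0.5058 0.0268 0.2021] F [-0.06  0.15 -0.98] g 60.0 q [ 0.029 -0.495  2.025 -0.047  1.269  1.452]
[[0.338, 0.139, -0.931], [-0.035, -0.986, -0.16], [-0.941, 0.087, -0.328]]
shift [0.0339 0.0008 0.0007] turn [0.2518 0.3846 0.0478] rows~ 2.5
```

>>> {"method": "servo_tool", "body": {
  "increments": [
    {"x": 0.0339,"y": 0.0008,"z": 0.0007,"wx": 0.252,"wy": 0.385,"wz": 0.048,"claw": 0.06},
    {"x": 0.0339,"y": 0.0008,"z": 0.0007,"wx": 0.252,"wy": 0.385,"wz": 0.048,"claw": 0.06},
    {"x": 0.0339,"y": 0.0008,"z": 0.0007,"wx": 0.252,"wy": 0.385,"wz": 0.048,"claw": 0.06},
    {"x": 0.0339,"y": 0.0008,"z": 0.0007,"wx": 0.252,"wy": 0.385,"wz": 0.048,"claw": 0.06},
    {"x": 0.0339,"y": 0.0008,"z": 0.0007,"wx": 0.252,"wy": 0.385,"wz": 0.048,"claw": 0.06}
  ]
}}

```text
t: 11.7
tool_pos: [0.5168, 0.0247, 0.1711]
ee_rot: [-0.018, 0.913, -0.043, -0.406]
ft_force: [0.1, 0.7, 0.4]
gripper_width: 0.648
```

```bash
python3 - <<'E'
from bench import *
from go import *
o=get_obs();show(o)
inc(o,[.5167,.0247,.042],down(264.3,-.733))
f=grab_frame('wrist');cv2.imwrite('pics/w6.png',f['pixels'][:,:,::-1]);pickle.dump((o,f),open('w6.pkl','wb'))
E
```

```text
t 11.7 tcp [0.5168 0.0247 0.1711] F [0.07 0.68 0.37] g 60.3 q [ 0.059 -0.717  2.3   -0.139  0.836  1.776]
[[0.667, -0.092, -0.739], [-0.064, -0.996, 0.067], [-0.742, 0.003, -0.67]]
shift [ 0.0957 -0.0003  0.0866] turn [ 0.007  -0.0016  0.0026] rows~ 2.1
```

View pics/w6.png

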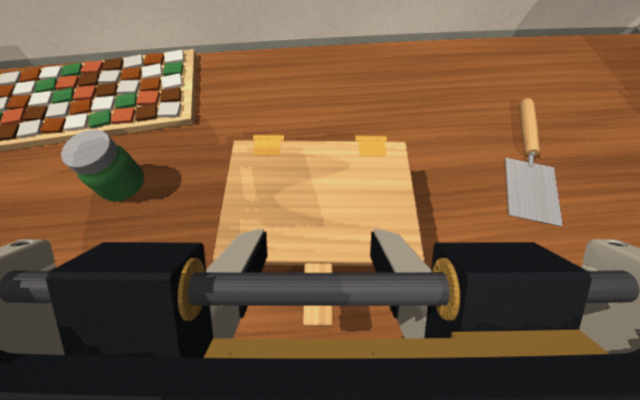

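The wrist view shows the tab at (318,295) centred between the open jaws, the lid clear, and the hinge leaves at (268,145) and (371,146). I'm descending onto the tab and gripping.

>>> {"method": "servo_tool", "body": {
  "increments": [
    {"x": 0.03,"y": 0,"z": 0.027,"wx": 0.005,"wy": 0,"wz": 0.002,"claw": 0.06},
    {"x": 0.06,"y": 0,"z": 0.054,"wx": 0.005,"wy": 0,"wz": 0.002,"claw": 0.06},
    {"x": 0.085,"y": 0,"z": 0.077,"wx": 0.005,"wy": 0,"wz": 0.002,"claw": 0.06},
    {"x": 0.0957,"y": 0,"z": 0.0866,"wx": 0.005,"wy": 0,"wz": 0.002,"claw": 0.06},
    {"x": 0.0957,"y": 0,"z": 0.0866,"wx": 0.005,"wy": 0,"wz": 0.002,"claw": 0.06},
    {"x": 0.0957,"y": 0,"z": 0.0866,"wx": 0.005,"wy": 0,"wz": 0.002,"claw": 0.06}
  ]
}}

```text
t: 12.5
tool_pos: [0.5173, 0.0245, 0.0434]
ee_rot: [-0.02, 0.914, -0.045, -0.404]
ft_force: [-0.5, -0.5, 0.2]
gripper_width: 0.648
```

```bash
python3 - <<'E'
from bench import *
from go import *
o=get_obs();show(o)
inc(o,[.5167,.0247,.042],down(264.3,-.733))
f=grab_frame('wrist');cv2.imwrite('pics/w7.png',f['pixels'][:,:,::-1])
f=grab_frame('side');cv2.imwrite('pics/s7.png',cv2.resize(f['pixels'][80:280,180:440],None,fx=3,fy=3)[:,:,::-1])
o,f=pickle.load(open('w6.pkl','rb'))
print(onplane(f,[(234,141.5),(406,142.5),(318,325.5),(215,262),(424,262)],.062,o).round(4))
E
```

```text
t 12.5 tcp [0.5173 0.0245 0.0434] F [-0.51 -0.49  0.18] g 60.3 q [ 0.06  -0.589  2.446 -0.201  0.562  1.858]
[[0.67, -0.098, -0.736], [-0.066, -0.995, 0.072], [-0.739, 0.0, -0.673]]
shift [ 0.0007 -0.0002  0.0014] turn [ 0.001  -0.0056  0.0008] rows~ 0.0
[[ 0.6902  0.1058  0.062 ]
 [ 0.6707 -0.092   0.062 ]
 [ 0.4838  0.0274  0.062 ]
 [ 0.5477  0.1182  0.062 ]
 [ 0.5297 -0.0765  0.062 ]]
```

View pics/w7.png

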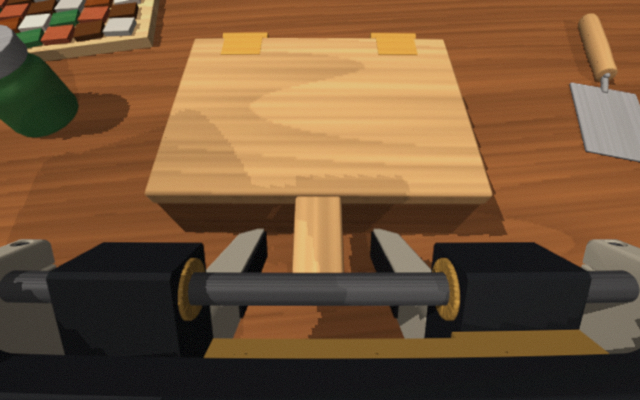

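View pics/s7.png

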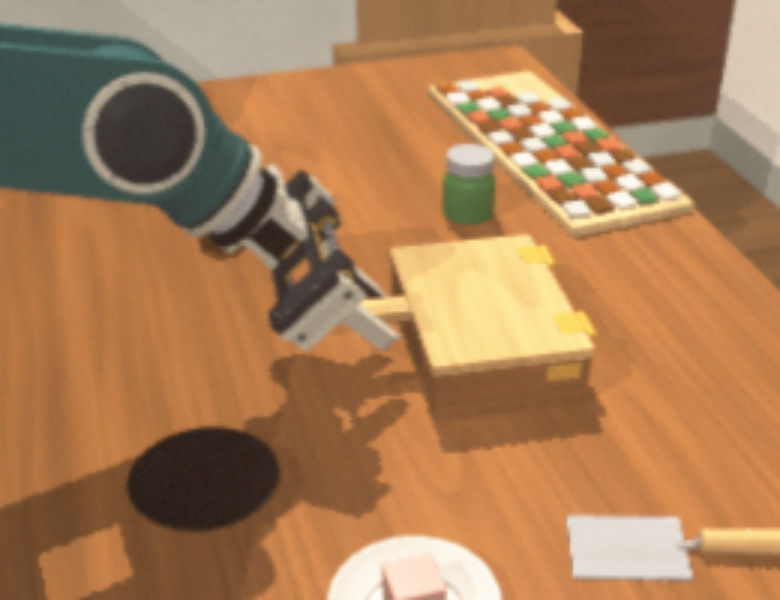

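>>> {"method": "servo_tool", "body": {
  "increments": [
    {"x": 0,"y": 0,"z": 0,"wx": 0,"wy": 0,"wz": 0,"claw": 0.03},
    {"x": 0,"y": 0,"z": 0,"wx": 0,"wy": 0,"wz": 0,"claw": 0.015},
    {"x": 0,"y": 0,"z": 0,"wx": 0,"wy": 0,"wz": 0,"claw": 0.01},
    {"x": 0,"y": 0,"z": 0,"wx": 0,"wy": 0,"wz": 0,"claw": 0.01},
    {"x": 0,"y": 0,"z": 0,"wx": 0,"wy": 0,"wz": 0,"claw": 0.01},
    {"x": 0,"y": 0,"z": 0,"wx": 0,"wy": 0,"wz": 0,"claw": 0.01}
  ],
  "newtons": 30
}}

```text
t: 13.35
tool_pos: [0.5165, 0.0248, 0.0418]
ee_rot: [-0.02, 0.913, -0.045, -0.404]
ft_force: [-0.7, 5.3, 0.5]
gripper_width: 0.275
```

```bash
cat > arc.py <<'E'
from go import *
# rigid arc about hinge: rows from pose (p0,R0) by angles
def rows(p0,R0,hinge,yaw,dphis,claw=.01):
    ey=np.array([-np.sin(yaw),np.cos(yaw),0])
    out=[]
    for d in dphis:
        Q=R.from_rotvec(ey*d);p=hinge+Q.apply(p0-hinge);Rn=Q*R0
        s=R0.inv().apply(p-p0);w=(R0.inv()*Rn).as_rotvec()
        print(round(d,3),'shift',s.round(4),'turn',w.round(4))
H=np.array([.6885,.0067,.056]);YAW=-.1
E
python3 - <<'E'
from bench import *
from arc import *
o=get_obs();show(o);print(o['torque'])
pickle.dump(o,open('grip.pkl','wb'))
rows(o['tool_pos'],rot(o['ee_rot']),H,YAW,[.01,.03,.06,.09,.12,.15])
E
```

```text
t 13.35 tcp [0.5165 0.0248 0.0418] F [-0.7   5.29  0.55] g 25.6 q [ 0.061 -0.589  2.448 -0.2    0.561  1.859]
[[0.669, -0.098, -0.737], [-0.066, -0.995, 0.073], [-0.74, -0.0, -0.672]]
[0.5643261  0.46983682 0.42417786]
0.01 shift [-0.0014 -0.     -0.0011] turn [ 0.   -0.01 -0.  ]
0.03 shift [-0.0041 -0.     -0.0032] turn [ 0.   -0.03 -0.  ]
0.06 shift [-0.0081 -0.     -0.0066] turn [ 0.0001 -0.06   -0.0001]
0.09 shift [-0.0119 -0.     -0.0101] turn [ 0.0001 -0.09   -0.0001]
0.12 shift [-0.0157 -0.     -0.0136] turn [ 0.0002 -0.12   -0.0002]
0.15 shift [-0.0194 -0.     -0.0173] turn [ 0.0002 -0.15   -0.0002]
```

The tab is gripped at 25.6 mm. I start a gentle arc about the hinge.

>>> {"method": "servo_tool", "body": {
  "increments": [
    {"x": -0.0014,"y": 0,"z": -0.0011,"wx": 0,"wy": -0.01,"wz": 0,"claw": 0.01},
    {"x": -0.0041,"y": 0,"z": -0.0032,"wx": 0,"wy": -0.03,"wz": 0,"claw": 0.01},
    {"x": -0.0081,"y": 0,"z": -0.0066,"wx": 0,"wy": -0.06,"wz": 0,"claw": 0.01},
    {"x": -0.0119,"y": 0,"z": -0.0101,"wx": 0,"wy": -0.09,"wz": 0,"claw": 0.01},
    {"x": -0.0157,"y": 0,"z": -0.0136,"wx": 0,"wy": -0.12,"wz": 0,"claw": 0.01},
    {"x": -0.0194,"y": 0,"z": -0.0173,"wx": 0,"wy": -0.15,"wz": 0,"claw": 0.01},
    {"x": -0.0194,"y": 0,"z": -0.0173,"wx": 0,"wy": -0.15,"wz": 0,"claw": 0.01}
  ]
}}

```text
t: 14.22
tool_pos: [0.5163, 0.0248, 0.0679]
ee_rot: [-0.023, 0.88, -0.043, -0.472]
ft_force: [-0.0, 4.3, -1.0]
gripper_width: 0.278
```

```bash
cat > st.py <<'E'
from bench import *
from arc import *
import sys
o=get_obs();show(o);print('torque',o['torque'].round(2))
g=pickle.load(open('grip.pkl','rb'))
R0=rot(g['ee_rot']);R1=rot(o['ee_rot']);w=(R1*R0.inv()).as_rotvec()
ex=np.array([np.cos(YAW),np.sin(YAW),0]);ey=np.array([-np.sin(YAW),np.cos(YAW),0])
print('rel rot in lid axes',[round(float(w@v),4) for v in(ex,ey,[0,0,1])])
gp=o['tool_pos']-.019*R1.as_matrix()[:,0];d=gp-H
print('grasp radius',np.hypot(d@ex,d[2]).round(4),'angle from pos',np.arctan2(d[2],-(d@ex)).round(4),'lat',(d@ey).round(4))
F=o['ft_force'];a=np.arctan2(d[2],-(d@ex));rad=-ex*np.cos(a)+np.array([0,0,1])*np.sin(a);tan=ex*np.sin(a)+np.array([0,0,1])*np.cos(a)
print('F radial %.2f tang %.2f lat %.2f'%(F@rad,F@tan,F@ey))
if len(sys.argv)>1: rows(o['tool_pos'],R1,H,YAW,[float(x) for x in sys.argv[1:]])
E
python3 st.py .09 .18 .27 .36 .45
```

```text
t 14.22 tcp [0.5163 0.0248 0.0679] F [-0.04  4.32 -0.99] g 25.9 q [ 0.044 -0.543  2.328 -0.112  0.778  1.77 ]
[[0.551, -0.098, -0.829], [-0.054, -0.995, 0.082], [-0.833, -0.0, -0.553]]
torque [0.67 0.43 0.35]
rel rot in lid axes [-0.0002, 0.1508, -0.0002]
grasp radius 0.1857 angle from pos 0.1496 lat 0.0008
F radial 0.32 tang -1.05 lat 4.30
0.09 shift [-0.0119 -0.     -0.0101] turn [ 0.0001 -0.09   -0.0001]
0.18 shift [-0.0229 -0.     -0.0211] turn [ 0.0002 -0.18   -0.0002]
0.27 shift [-0.0329  0.     -0.0332] turn [ 0.0004 -0.27   -0.0004]
0.36 shift [-0.0417  0.     -0.0461] turn [ 0.0005 -0.36   -0.0005]
0.45 shift [-0.0493  0.     -0.0597] turn [ 0.0006 -0.45   -0.0006]
```

```bash
python3 - <<'E'
from bench import *
from arc import *
o=get_obs();rows(o['tool_pos'],rot(o['ee_rot']),H,YAW,[.03,.09,.15,.21,.27,.33,.38,.40])
f=grab_frame('side');cv2.imwrite('pics/s8.png',cv2.resize(f['pixels'][80:280,180:440],None,fx=3,fy=3)[:,:,::-1])
E
```

```text
0.03 shift [-0.0041 -0.     -0.0032] turn [ 0.   -0.03 -0.  ]
0.09 shift [-0.0119 -0.     -0.0101] turn [ 0.0001 -0.09   -0.0001]
0.15 shift [-0.0194 -0.     -0.0173] turn [ 0.0002 -0.15   -0.0002]
0.21 shift [-0.0264 -0.     -0.0251] turn [ 0.0003 -0.21   -0.0003]
0.27 shift [-0.0329  0.     -0.0332] turn [ 0.0004 -0.27   -0.0004]
0.33 shift [-0.0389  0.     -0.0417] turn [ 0.0004 -0.33   -0.0004]
0.38 shift [-0.0435  0.     -0.049 ] turn [ 0.0005 -0.38   -0.0005]
0.4 shift [-0.0453  0.     -0.052 ] turn [ 0.0005 -0.4    -0.0005]
```

View pics/s8.png

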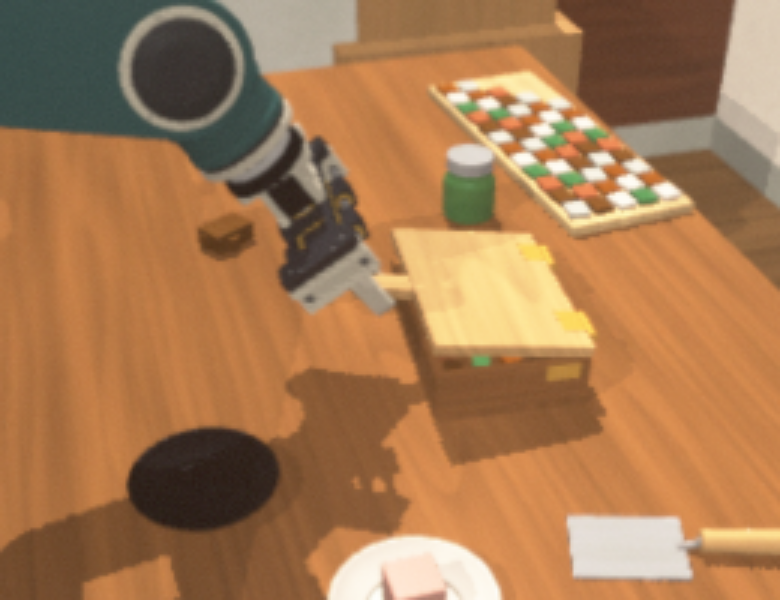

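The lid has opened with the grip: its front edge is lifted, and coloured tesserae show inside near (482,360). Continuing the arc.

>>> {"method": "servo_tool", "body": {
  "increments": [
    {"x": -0.0041,"y": 0,"z": -0.0032,"wx": 0,"wy": -0.03,"wz": 0,"claw": 0.01},
    {"x": -0.0119,"y": 0,"z": -0.0101,"wx": 0,"wy": -0.09,"wz": 0,"claw": 0.01},
    {"x": -0.0194,"y": 0,"z": -0.0173,"wx": 0,"wy": -0.15,"wz": 0,"claw": 0.01},
    {"x": -0.0264,"y": 0,"z": -0.0251,"wx": 0,"wy": -0.21,"wz": 0,"claw": 0.01},
    {"x": -0.0329,"y": 0,"z": -0.0332,"wx": 0,"wy": -0.27,"wz": 0,"claw": 0.01},
    {"x": -0.0389,"y": 0,"z": -0.0417,"wx": 0,"wy": -0.33,"wz": 0,"claw": 0.01},
    {"x": -0.0435,"y": 0,"z": -0.049,"wx": 0,"wy": -0.38,"wz": 0,"claw": 0.01},
    {"x": -0.0453,"y": 0,"z": -0.052,"wx": 0,"wy": -0.4,"wz": 0,"claw": 0.01}
  ]
}}

```text
t: 15.28
tool_pos: [0.5344, 0.0229, 0.1345]
ee_rot: [-0.031, 0.769, -0.038, -0.638]
ft_force: [-5.9, 3.1, 3.5]
gripper_width: 0.273
```

```bash
python3 st.py .03 .09 .15 .21 .27 .33 .38 .40
```

```text
t 15.28 tcp [0.5344 0.0229 0.1345] F [-5.94  3.14  3.51] g 25.4 q [ 0.006 -0.284  1.962 -0.02   1.279  1.679]
[[0.183, -0.098, -0.978], [-0.018, -0.995, 0.096], [-0.983, -0.0, -0.184]]
torque [0.59 1.01 0.01]
rel rot in lid axes [-0.0012, 0.5519, -0.0003]
grasp radius 0.1859 angle from pos 0.5501 lat 0.0008
F radial 7.14 tang -0.26 lat 2.53
0.03 shift [-0.0041  0.     -0.0032] turn [ 0.   -0.03 -0.  ]
0.09 shift [-0.012   0.     -0.0101] turn [ 0.     -0.09   -0.0001]
0.15 shift [-0.0194  0.     -0.0173] turn [ 1.0e-04 -1.5e-01 -2.0e-04]
0.21 shift [-0.0264  0.     -0.0251] turn [ 1.0e-04 -2.1e-01 -3.0e-04]
0.27 shift [-0.0329  0.     -0.0332] turn [ 1.0e-04 -2.7e-01 -4.0e-04]
0.33 shift [-0.039   0.0001 -0.0417] turn [ 1.0e-04 -3.3e-01 -5.0e-04]
0.38 shift [-0.0436  0.0001 -0.049 ] turn [ 2.0e-04 -3.8e-01 -6.0e-04]
0.4 shift [-0.0453  0.0001 -0.052 ] turn [ 2.e-04 -4.e-01 -7.e-04]
```

>>> {"method": "servo_tool", "body": {
  "increments": [
    {"x": -0.0045,"y": 0,"z": -0.0032,"wx": 0,"wy": -0.03,"wz": 0,"claw": 0.01},
    {"x": -0.0123,"y": 0,"z": -0.0101,"wx": 0,"wy": -0.09,"wz": 0,"claw": 0.01},
    {"x": -0.0198,"y": 0,"z": -0.0173,"wx": 0,"wy": -0.15,"wz": 0,"claw": 0.01},
    {"x": -0.0268,"y": 0,"z": -0.0251,"wx": 0,"wy": -0.21,"wz": 0,"claw": 0.01},
    {"x": -0.0333,"y": 0,"z": -0.0332,"wx": 0,"wy": -0.27,"wz": 0,"claw": 0.01},
    {"x": -0.0394,"y": 0,"z": -0.0417,"wx": 0,"wy": -0.33,"wz": 0,"claw": 0.01},
    {"x": -0.044,"y": 0,"z": -0.049,"wx": 0,"wy": -0.38,"wz": 0,"claw": 0.01},
    {"x": -0.0457,"y": 0,"z": -0.052,"wx": 0,"wy": -0.4,"wz": 0,"claw": 0.01}
  ]
}}

```text
t: 16.27
tool_pos: [0.5771, 0.0186, 0.1891]
ee_rot: [0.038, -0.627, 0.031, 0.778]
ft_force: [-3.8, 1.6, 4.3]
gripper_width: 0.278
```

```bash
python3 st.py .03 .09 .15 .21 .26 .30
```

```text
t 16.27 tcp [0.5771 0.0186 0.1891] F [-3.8   1.64  4.28] g 25.8 q [-0.021  0.055  1.565  0.016  1.735  1.649]
[[-0.212, -0.098, -0.972], [0.021, -0.995, 0.096], [-0.977, 0.0, 0.213]]
torque [ 0.44  0.77 -0.17]
rel rot in lid axes [-0.0023, 0.9517, -0.0003]
grasp radius 0.1862 angle from pos 0.9523 lat 0.0007
F radial 5.78 tang -0.73 lat 1.25
0.03 shift [-0.0041  0.     -0.0032] turn [-0.   -0.03 -0.  ]
0.09 shift [-0.012   0.     -0.0101] turn [-0.0001 -0.09   -0.0001]
0.15 shift [-0.0194  0.     -0.0174] turn [-1.0e-04 -1.5e-01 -2.0e-04]
0.21 shift [-0.0264  0.0001 -0.0252] turn [-1.0e-04 -2.1e-01 -3.0e-04]
0.26 shift [-0.0318  0.0001 -0.032 ] turn [-2.0e-04 -2.6e-01 -4.0e-04]
0.3 shift [-0.036   0.0001 -0.0376] turn [-2.e-04 -3.e-01 -5.e-04]
```

>>> {"method": "servo_tool", "body": {
  "increments": [
    {"x": -0.0044,"y": 0,"z": -0.0032,"wx": 0,"wy": -0.03,"wz": 0,"claw": 0.01},
    {"x": -0.0123,"y": 0,"z": -0.0101,"wx": 0,"wy": -0.09,"wz": 0,"claw": 0.01},
    {"x": -0.0197,"y": 0,"z": -0.0174,"wx": 0,"wy": -0.15,"wz": 0,"claw": 0.01},
    {"x": -0.0267,"y": 0,"z": -0.0252,"wx": 0,"wy": -0.21,"wz": 0,"claw": 0.01},
    {"x": -0.0321,"y": 0,"z": -0.032,"wx": 0,"wy": -0.26,"wz": 0,"claw": 0.01},
    {"x": -0.0363,"y": 0,"z": -0.0376,"wx": 0,"wy": -0.3,"wz": 0,"claw": 0.01},
    {"x": -0.0363,"y": 0,"z": -0.0376,"wx": 0,"wy": -0.3,"wz": 0,"claw": 0.01}
  ]
}}

```text
t: 17.15
tool_pos: [0.6214, 0.0141, 0.2167]
ee_rot: [0.042, -0.503, 0.025, 0.863]
ft_force: [-2.3, 0.3, 7.3]
gripper_width: 0.278
```

```bash
python3 st.py .03 .08 .13 .18 .22 .25; python3 - <<'E'
from bench import *
from go import *
f=grab_frame('side');cv2.imwrite('pics/s9.png',cv2.resize(f['pixels'][40:280,180:480],None,fx=2.5,fy=2.5)[:,:,::-1])
E
```

```text
t 17.15 tcp [0.6214 0.0141 0.2167] F [-2.34  0.27  7.35] g 25.9 q [-0.034  0.333  1.255  0.036  2.067  1.644]
[[-0.49, -0.098, -0.866], [0.048, -0.995, 0.086], [-0.871, 0.0, 0.492]]
torque [ 0.19  0.64 -0.15]
rel rot in lid axes [-0.003, 1.2517, -0.0005]
grasp radius 0.1865 angle from pos 1.2539 lat 0.0006
F radial 7.71 tang 0.06 lat 0.04
0.03 shift [-0.0041  0.     -0.0033] turn [-0.   -0.03 -0.  ]
0.08 shift [-0.0107  0.     -0.009 ] turn [-0.0001 -0.08   -0.0001]
0.13 shift [-0.017  0.    -0.015] turn [-0.0002 -0.13   -0.0002]
0.18 shift [-0.023   0.0001 -0.0213] turn [-0.0002 -0.18   -0.0002]
0.22 shift [-0.0275  0.0001 -0.0266] turn [-0.0003 -0.22   -0.0003]
0.25 shift [-0.0308  0.0001 -0.0307] turn [-0.0003 -0.25   -0.0003]
```

View pics/s9.png

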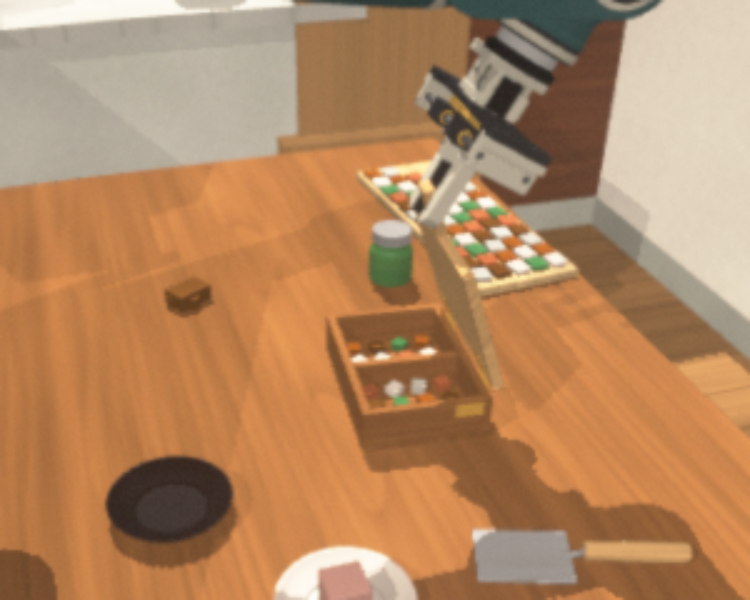

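```bash
python3 st.py .03 .08 .13 .18 .23 .27 .30 .318|tail -8
```

```text
0.03 shift [-0.0041  0.     -0.0033] turn [-0.   -0.03 -0.  ]
0.08 shift [-0.0107  0.     -0.009 ] turn [-0.0001 -0.08   -0.0001]
0.13 shift [-0.017  0.    -0.015] turn [-0.0002 -0.13   -0.0002]
0.18 shift [-0.0229  0.0001 -0.0213] turn [-0.0002 -0.18   -0.0002]
0.23 shift [-0.0286  0.0001 -0.028 ] turn [-0.0003 -0.23   -0.0003]
0.27 shift [-0.0329  0.0001 -0.0335] turn [-0.0004 -0.27   -0.0003]
0.3 shift [-0.036   0.0001 -0.0377] turn [-0.0004 -0.3    -0.0004]
0.318 shift [-0.0377  0.0001 -0.0403] turn [-0.0004 -0.318  -0.0004]
```

>>> {"method": "servo_tool", "body": {
  "increments": [
    {"x": -0.0044,"y": 0,"z": -0.0033,"wx": 0,"wy": -0.03,"wz": 0,"claw": 0.01},
    {"x": -0.011,"y": 0,"z": -0.009,"wx": 0,"wy": -0.08,"wz": 0,"claw": 0.01},
    {"x": -0.0173,"y": 0,"z": -0.015,"wx": 0,"wy": -0.13,"wz": 0,"claw": 0.01},
    {"x": -0.0232,"y": 0,"z": -0.0213,"wx": 0,"wy": -0.18,"wz": 0,"claw": 0.01},
    {"x": -0.0289,"y": 0,"z": -0.028,"wx": 0,"wy": -0.23,"wz": 0,"claw": 0.01},
    {"x": -0.0332,"y": 0,"z": -0.0335,"wx": 0,"wy": -0.27,"wz": 0,"claw": 0.01},
    {"x": -0.0363,"y": 0,"z": -0.0377,"wx": 0,"wy": -0.3,"wz": 0,"claw": 0.01},
    {"x": -0.038,"y": 0,"z": -0.0403,"wx": 0,"wy": -0.318,"wz": 0,"claw": 0.01}
  ]
}}

```text
t: 18.2
tool_pos: [0.6749, 0.0086, 0.2301]
ee_rot: [0.046, -0.36, 0.018, 0.932]
ft_force: [1.3, -1.8, 7.9]
gripper_width: 0.276
```

>>> {"method": "servo_tool", "body": {
  "increments": [
    {"x": 0,"y": 0,"z": 0,"wx": 0,"wy": 0,"wz": 0,"claw": 0.01},
    {"x": 0,"y": 0,"z": 0,"wx": 0,"wy": 0,"wz": 0,"claw": 0.01}
  ]
}}

```text
t: 18.45
tool_pos: [0.6747, 0.0086, 0.2301]
ee_rot: [0.046, -0.36, 0.018, 0.931]
ft_force: [0.2, -2.1, 6.0]
gripper_width: 0.278
```

```bash
python3 st.py 0; python3 - <<'E'
from bench import *
from go import *
o=get_obs()
S=grab_frame('side');T=grab_frame('top');W=grab_frame('wrist');pickle.dump((o,S,T,W),open('fin.pkl','wb'))
cv2.imwrite('pics/sA.png',cv2.resize(S['pixels'][40:300,180:480],None,fx=2.3,fy=2.3)[:,:,::-1])
cv2.imwrite('pics/tA.png',T['pixels'][:,:,::-1]);cv2.imwrite('pics/wA.png',W['pixels'][:,:,::-1])
E
```

```text
t 18.45 tcp [0.6747 0.0086 0.2301] F [ 0.17 -2.11  6.03] g 25.9 q [-0.043  0.643  0.913  0.061  2.417  1.654]
[[-0.736, -0.098, -0.67], [0.072, -0.995, 0.067], [-0.673, 0.001, 0.74]]
torque [-0.05  0.41  0.06]
rel rot in lid axes [-0.0036, 1.5696, -0.0007]
grasp radius 0.1869 angle from pos 1.5715 lat 0.0006
F radial 6.03 tang 0.37 lat -2.08
0.0 shift [0. 0. 0.] turn [0. 0. 0.]
```

View pics/sA.png

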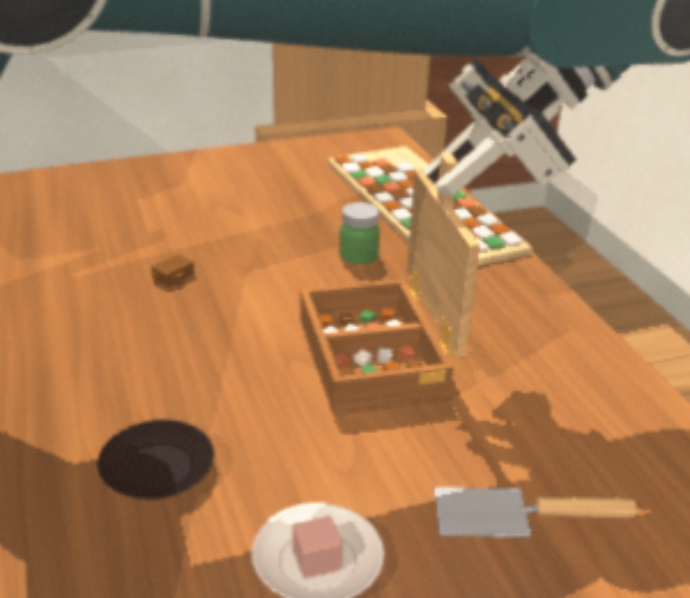

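View pics/tA.png

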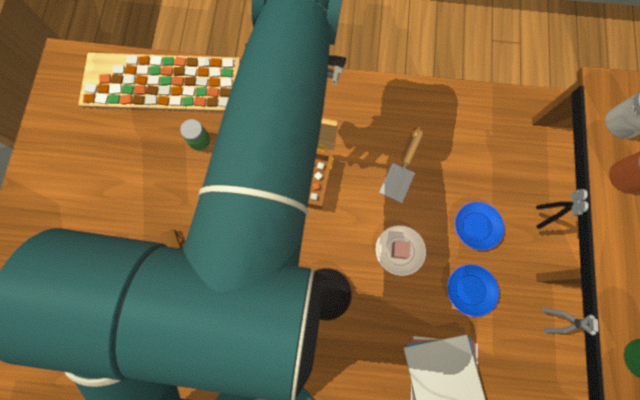

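View pics/wA.png

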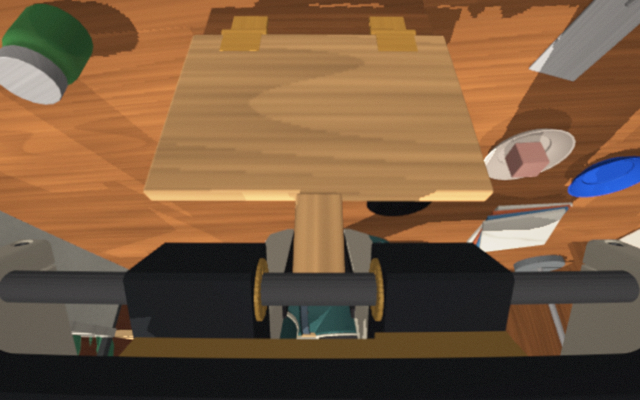

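The side view shows the lid plate vertical, held at the tab, with the cube in the saucer. The wrist view shows the plate corners at (191,37), (445,37), (145,193) and (492,193), nearly the same as before lifting, so the tab has not slipped. As an independent check, I fit a plane to the depth image.

```bash
python3 - <<'E'
from go import *
o,S,T,W=pickle.load(open('fin.pkl','rb'))
YAW=-.1;ex=np.array([np.cos(YAW),np.sin(YAW),0])
def plane(f,poly,o=None):
    m=np.zeros(f['depth'].shape,np.uint8);cv2.fillPoly(m,[np.array(poly)],1);Y,X=np.nonzero(m&(f['depth']>0))
    c,d=ray(f,np.c_[X,Y].astype(float),o);P=c+d*f['depth'][Y,X][:,None]
    n=np.linalg.svd(P-P.mean(0),full_matrices=False)[2][2];
    r=(P-P.mean(0))@n;k=abs(r)<.006;P=P[k];n=np.linalg.svd(P-P.mean(0),full_matrices=False)[2][2]
    if n@ex<0:n=-n
    print('n',n.round(3),'angle',np.arctan2(n@ex,n[2]).round(4),'pts',len(P),'std',r.std().round(4))
plane(W,[(200,60),(435,60),(475,180),(160,180)],o)
# side crop scale 2.3, origin (180,40)
p=[(420,200),(462,245),(455,330),(418,285)]
plane(S,[(int(180+u/2.3),int(40+v/2.3)) for u,v in p])
# top: saucer/cube unchanged
h=cv2.cvtColor(T['pixels'],cv2.COLOR_RGB2HSV).astype(int)
m,c,a=comp((h[...,1]<75)&(h[...,2]>110),(401,250));cnt=max(cv2.findContours(m.astype(np.uint8),0,1)[0],key=len)
print('saucer',cv2.minEnclosingCircle(onplane(T,cnt[:,0].astype(float),.02)[:,:2].astype(np.float32)))
E
```

```text
n [ 0.995 -0.102  0.006] angle 1.5652 pts 33252 std 0.0005
n [ 0.995 -0.101 -0.002] angle 1.5729 pts 723 std 0.0006
saucer ((0.4503808617591858, -0.2825775146484375), 0.06144191697239876)
```

>>> {"method": "servo_tool", "body": {
  "increments": [
    {"x": 0,"y": 0,"z": 0,"wx": 0,"wy": 0,"wz": 0,"claw": 0.01},
    {"x": 0,"y": 0,"z": 0,"wx": 0,"wy": 0,"wz": 0,"claw": 0.01},
    {"x": 0,"y": 0,"z": 0,"wx": 0,"wy": 0,"wz": 0,"claw": 0.01},
    {"x": 0,"y": 0,"z": 0,"wx": 0,"wy": 0,"wz": 0,"claw": 0.01}
  ]
}}

```text
t: 19.1
tool_pos: [0.6746, 0.0086, 0.2301]
ee_rot: [0.046, -0.36, 0.018, 0.931]
ft_force: [-0.3, -2.2, 6.6]
gripper_width: 0.275
```

```bash
python3 st.py 0 && python3 -c "
from bench import *
print(get_obs()['dq'].round(4)); print(finish_job())"
```

```text
t 19.1 tcp [0.6746 0.0086 0.2301] F [-0.35 -2.25  6.63] g 25.6 q [-0.043  0.642  0.913  0.061  2.417  1.654]
[[-0.736, -0.098, -0.67], [0.072, -0.995, 0.067], [-0.673, 0.001, 0.739]]
torque [-0.04  0.35  0.06]
rel rot in lid axes [-0.0037, 1.5696, -0.0007]
grasp radius 0.1869 angle from pos 1.5712 lat 0.0006
F radial 6.63 tang -0.12 lat -2.27
0.0 shift [0. 0. 0.] turn [0. 0. 0.]
[ 0.0002 -0.0001 -0.0007 -0.0019 -0.0005 -0.0002]
the job is handed in; nothing more can be done
None
```

I set the marble cube on the saucer floor, about 2 mm from its centre. I then gripped the lid by its tab, swung it up slowly about its hinge and handed in at 19.1 s, still holding it upright and at rest.

**Lid angle:** the tool had turned 1.570 rad from the shut lid, and the grip position gives 1.571. Depth fits of the plate gave 1.565 (wrist camera) and 1.573 (side camera), so these differ by up to 0.008 rad.

**Hold:** joint speeds were close to zero. The force along the hinge-turning direction was about 0.1 N, and about 7 N remained along the lid because the hinge position was slightly off. The grip read 25.6 mm on the 26 mm tab. In the wrist camera the plate corners sat within about 3 pixels of where they were before gripping, so I saw no slip.

**Other things:** after the lift, the top view put the saucer within about 1 mm of where it started. I saw no sign that anything else had moved, but did not measure it; the arm hid the black dish and glass chunk from the top camera.

**Failed step:** the first move call was refused because a row must name every key. It moved nothing.

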